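# Pack the tool tray for transport

### The arm

A 6-joint arm with a two-finger parallel gripper is mounted at the origin on the work surface. World frame = base frame: x ahead of the robot, y to its left, z up, the work surface at z = 0. Lengths are in m, angles in degrees, forces in N, time in s.
With the tool pointing down it reaches from about 0.4 to 0.825 m from the base axis. Payload 7 kg.
Tool frame: the origin (TCP) lies between the finger pads; the fingertips stand 11 mm ahead of it and the grasp point (between the pads) lies 8 mm behind it (r.tcp_to_tips is the distance from the TCP to the fingertips, in m); x points along the fingers, y is the direction in which the jaws open and shut, and the axes are right-handed (so a half turn about x gives the same grasp; the last joint's range is limited). The gripper opens to 88 mm and grips with 3 to 60 N. Pads are 19 mm wide; open, the fingers measure 130 mm over their backs; the gripper's body (78 mm by 193 mm) begins 47 mm behind the grasp point.
Start: joints at [80.392, 20.546, 0.682, 0, -70.136, -16.507], TCP at [0.297, 0.606, 0.238] pointing down, gripper open.
Joint ranges: [-176.03, 176.03], [-82.01, 121.73], [-58.28, 71.71], [-173.87, 95.51], [-174.79, -0.11], [-173.66, 173.66]. Speed limits (degrees/s): [136.94, 136.94, 172.46, 180, 180, 180].

### API

Orientations are given as [roll, pitch, yaw] about the fixed x, y, z axes, in that order (R = Rz(yaw) Ry(pitch) Rx(roll)).
In Python, from plant import r gives the robot as it stands.
- The arm moves only by the tool arm_command, never from a script. Its argument "plan" is a list of rows, each an object of numbers: "dx", "dy", "dz": the shift along the tool's x, y, z each as a share of 0.02 m, from -1 to 1; "wx", "wy", "wz": the turn, a rotation vector about the tool's x, y, z each as a share of 0.08 rad, from -1 to 1. In form: [{"dx": .., "dy": .., "dz": .., "wx": .., "wy": .., "wz": ..}, ...]. A call has 1 to 20 rows; each row shifts and turns the pose as measured when the row begins, along the tool's axes as they then stand; what a row does not reach is not made up. A row lasts 1/12 s, in which the tool goes at most 41.7 mm and 7.16 degrees, less where a joint would pass 70% of its speed; a pose out of reach is approached as far as the arm can. A call with a number of a shift or a turn outside -1 to 1 is refused whole. A call with a gripper value outside its range is refused whole. "fingers" is the closure, from -1 (fully open) to 1 (shut), so that 0 is half open, set as the call begins (left out, the last holds). The fingers move at their own pace and stop on an object; "force" is the grip in N (left out, the last holds). Time passes only in rows, so rows that do not move let the fingers close. It gives the time, the measured TCP pose, the force and the opening at its end, in the units of the state.
- r.get_state(): the state, without advancing time (a new reading comes with each control period).
- r.capture(name): name is "side" or "top"; returns (picture, depth): 480x640x3 uint8, red, green, blue; 480x640 float32, m along the optical axis (not along the pixel's ray), 0 where there is no reading.
- r.camera_model(name): a dict with "vertical_fov" (degrees; the focal length in pixels is half the picture's height over the tangent of half this angle, whatever the lens; pixels are square), "cx", "cy" (the principal point, pixels), "dist" ([k1, k2, p1, p2, k3] as OpenCV has them; the pictures are not rectified), "R" (3x3) and "t" (3): a world point X has camera coordinates R X + t. Camera axes: x right, y down, z forward; pixel columns grow to the right and rows downward; lengths in m; the calibration is good to about 2 mm. A picture is of the moment at which its call begins. camera_model takes no time and is no camera call.
- r.close_job(): hands the job in, once; it reports no verdict.
Trained networks look in the newest picture that a camera, given by its name, has taken for a name from the list of things; names that differ only in an ending like _2 or _b are one class to them, and where a whole thing is asked for, a point or a joint stands for the part that bears it (a point fixed in the world has none). Each returns a list of dicts, best first, with "score" (0 to 1); they miss things now and then, are a little off and sometimes report something else, mostly with a low value. They report only what shows in the picture. A call takes as long as a camera call. They do not tell look-alikes from the thing itself.
- r.cut_out(camera, query): "mask" (480x640 bool, what is visible of it) and "bbox" ([left, top, width, height] in pixels, round what is visible of it).
- r.spot_point(camera, query): "centre" ([column, row] in pixels: a listed point, or the origin of a listed thing).
The state is a dict: "time_s": time; "joints": joint angles; "qd": joint speeds; "joint_torque": joint torques, N m; "tcp_pos": TCP position; "eef_rot": TCP orientation; "contact_force": force on the tool from outside, world axes, zero at the start; "moment": the same for the moment, N m; "gripper_width": finger opening in m.
Only numpy, scipy, OpenCV 4.12 (cv2) and the standard library are available. Lean on these libraries where they do the work, as an engineer would, in place of code of your own. Each camera call takes 0.05 s, during which the arm holds its last target.

### The job

Pack the wooden tray for transport. Push the loose flat steel case down on edge into the row, between the last standing case and the sliding stop, until it sits fully home on the tray floor; then put the wooden packing block down behind the stop, fully home, with its lip over the case; last, swing the wire bail over the row and press it right down. Leave the two standing cases upright in the tray and the other things on the bench where they are.

Things in the scene. Friction and masses are not known exactly. Their poses are not given: they have to be found in the camera images.
- tray_floor (a point): Centre of the tray's inner floor, 8 mm above the bench. Pale wood tray, fixed; inside 142 mm in x, 132 mm in y (the row); walls 8 mm thick, end walls (y = -66, +66 mm) 60 mm high above the floor, side walls 40 mm. Row from the -y end: case_a, case_b, gap of 7 to 15 mm, stop, free space. x points away from the robot (within 0.2 rad), z up.
- case_a_mid (a point): Centre of the first standing flat steel case, by the y = -66 mm end wall: 128 mm (x) x 30 mm thick (y) x 70 mm high, 0.45 kg, loose.
- case_b_mid (a point): Centre of the second (last) standing case, next to case_a: same size and mass, loose.
- stop (a joint): Position in m of the sliding wooden stop: the distance of its front face (towards the cases) from the tray's centre line y = 0, growing towards +y; from 0 to 0.050. It stays where it is left, takes about 3 N to slide, and cannot tip.
- stop_front (a point): Top of the stop's front face, mid-length, 66 mm above the tray floor. The stop is a dark wood board 110 mm (x) x 14 mm thick (y, behind the front face) x 66 mm high; its top edges are bevelled: front 6 mm in y by 8 mm down, back 4 mm by 8 mm.
- case_mid (a point): Centre of the loose flat steel case: 128 mm (x) x 26 mm thick (y) x 72 mm high, square edges, about 0.4 kg, on edge on the bench. Thicker than the gap: tilt it, dip its bottom edge in the gap, shove the stop back, stand it up. Home, its centre is 36 mm above the tray floor, its top 2 mm over its neighbours': fingers holding its sides cannot take it all the way; let go and push it from above.
- block_mid (a point): Point half-way up (58.5 mm) in the wooden packing block, 116 mm long (x), about 0.28 kg, upright on the bench, lip to -y. Body y = -12 to +12 mm, 75 mm high; its +y face tapers in the lowest 30 mm to a foot y = -12 to 0 mm. Home: foot on the tray floor between stop and +y end wall, this point near tray y = 46 to 54 mm; about 8 mm to spare once stop and case are pushed together.
- block_rib (a point): Middle of the grip rib on top of the block: 56 mm long (x), 16 mm thick (y), 30 mm high, standing on the top plate. It lies 5 mm to the -y side of block_mid and 43.5 mm above it. The plate is 12 mm thick (75 to 87 mm above the foot) and overhangs as a lip to 40 mm on the -y side of block_mid.
- bail (a joint): Angle in rad of the wire bail: 0 closed (arms level, towards the robot, cross bar over the row), 1.57 upright, larger when leaning away from the robot. Stiff hinge (about 0.15 N m): it stays where it is left. Range 0 to 2.4.
- bail_bar (a point): Middle of the bail's cross bar, a round steel bar 8 mm thick and 156 mm long along the tray's y, 115 mm from the hinge line. Closed, it is 94 mm above the tray floor at tray x = -43 mm, just above the block's plate and clear of its rib.
- bail_hinge (a point): Middle of the bail's hinge line, along the tray's y at tray x = +72 mm, 94 mm above the tray floor. Its two thin steel posts stand just outside the end walls at y = -85 and +85 mm, 22 mm wide in x, and rise 102 mm above the floor.
- jar_at (a point): Bystander: glass jar with a steel lid, 64 mm across, 85 mm high; point at its underside.
- hammer_at (a point): Bystander: hammer lying on the bench; point at its middle.
- wrench_at (a point): Bystander: wrench lying on the bench; point at its middle.
- screwdriver_at (a point): Bystander: screwdriver lying on the bench; point at its middle.
- paint_can_at (a point): Bystander: plain metal can, 90 mm across, 100 mm high; point at its underside.
- oilstone_at (a point): Bystander: grey oilstone lying flat, 150 x 55 x 28 mm; point at its underside.
- mug_at (a point): Bystander: white mug, 90 mm high; point at its underside.
Things that resemble listed ones, but are neither listed nor needed, are in the scene too. Of the things like the part that bears block_mid, leave any that is red; of the rest the smaller one is meant.

How it is judged:
By the outcome, as a careful person would: the job done as asked, in the order asked, and still so for the second after the job is handed in, with the robot touching nothing.
It also fails if it takes over 72 s, if anything falls off the work surface, if the arm or the gripper's body presses on something with over 40 N, if the wrist force passes 120 N, or if a joint passes its speed limit or range.

## Working session

There is one attempt and no reset: what is moved stays moved. The work goes in short steps, Python scripts to look and compute and a tool call to move; the robot and the scene stay as the last step left them, time stands still between calls to the robot, and variables do not carry over. Pictures are saved under pics/ and viewed, and the job is handed in when it is done.

Besides the shell and the picture viewer there is one more tool, called after "Emit:" as name(argument=value, ...) on one line, values as JSON. arm_command: Moves the arm, as the interface text tells. Shift numbers are shares of 0.02 m and turn numbers shares of 0.08 rad, none past 1 either way. Its arguments: {"type":"object","properties":{"plan":{"type":"array","items":{"type":"object","properties":{"dx":{"type":"number"},"dy":{"type":"number"},"dz":{"type":"number"},"wx":{"type":"number"},"wy":{"type":"number"},"wz":{"type":"number"}}}},"fingers":{"type":"number"},"force":{"type":"number"}},"required":["plan"]}

```bash
ls; mkdir -p pics; python3 - <<'E'
from plant import r
import cv2,numpy as np
print(r.get_state())
for n in ("side","top"):
    p,d=r.capture(n)
    cv2.imwrite(f"pics/{n}0.png",p[:,:,::-1]); np.save(f"pics/{n}0d.npy",d)
    m=r.camera_model(n); print(n,m)
    R=np.array(m["R"]);print("campos",-R.T@np.array(m["t"]))
E
```

```text
pics
{'time_s': 0.0, 'joints': array([ 8.03917150e+01,  2.05919306e+01,  6.35661398e-01, -2.08096548e-02,
       -7.01335066e+01, -1.65078434e+01]), 'qd': array([-0.01156959,  0.01831823,  0.02536896,  0.06417482, -0.03970121,
        0.08240795]), 'joint_torque': array([ 1.42080757e-03, -5.82723856e+01,  2.93050396e+01,  6.99701115e+00,
        7.12331981e-03, -1.60876893e-04]), 'tcp_pos': array([0.29693604, 0.60568678, 0.23662922]), 'eef_rot': array([  94.21664078,   89.90811687, -111.90657463]), 'contact_force': array([-0.2807544 , -0.58821583, -0.60159663]), 'moment': array([-0.00469684,  0.03957168,  0.04723976]), 'gripper_width': 0.08755082049575266}
side {'vertical_fov': 57.44206901302556, 'cx': 320.46155260220473, 'cy': 235.13562735438688, 'dist': array([-0.01295224,  0.        ,  0.        ,  0.        ,  0.        ]), 'R': array([[ 0.99319522, -0.1150664 ,  0.01797152],
       [-0.0646309 , -0.67294735, -0.73686139],
       [ 0.09688188,  0.7306857 , -0.67580493]]), 't': array([-0.54399448,  0.07788034,  1.13021464])}
campos [ 0.43582888 -0.8360178   0.83096806]
top {'vertical_fov': 57.75892244434174, 'cx': 318.7146956627956, 'cy': 240.10361248969397, 'dist': array([-0.01059978,  0.        ,  0.        ,  0.        ,  0.        ]), 'R': array([[ 0.02247362, -0.9997395 , -0.00398332],
       [-0.9926174 , -0.02183816, -0.11930547],
       [ 0.1191874 ,  0.00663514, -0.99284961]]), 't': array([-0.01346774,  0.56500993,  0.97794269])}
campos [ 0.44458291 -0.00761424  1.03830514]
```

View pics/side0.png

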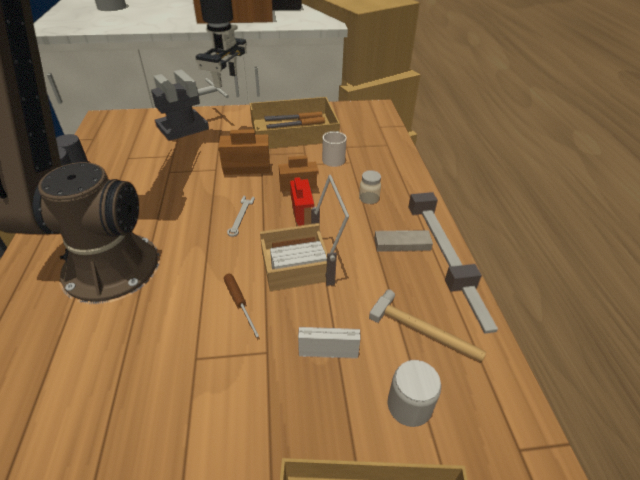

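View pics/top0.png

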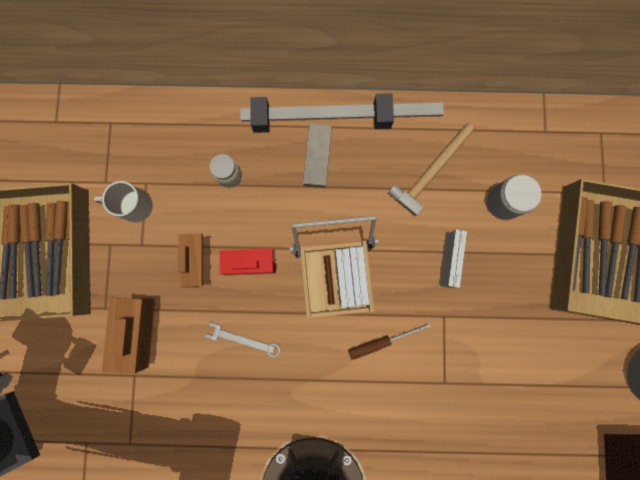

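```bash
cat > h.py <<'E'
from plant import r
import cv2,numpy as np
from scipy.spatial.transform import Rotation as Ro
def cam(n):
    m=r.camera_model(n); f=240/np.tan(np.radians(m["vertical_fov"]/2))
    K=np.array([[f,0,m["cx"]],[0,f,m["cy"]],[0,0,1]]); return K,np.array(m["dist"]),np.array(m["R"]),np.array(m["t"])
def proj(n,X):
    K,D,R,t=cam(n); X=np.atleast_2d(np.array(X,float))
    return cv2.projectPoints(X.reshape(-1,1,3),cv2.Rodrigues(R)[0],t,K,D)[0].reshape(-1,2)
def rays(n,uv):
    K,D,R,t=cam(n); u=cv2.undistortPoints(np.array(uv,float).reshape(-1,1,2),K,D).reshape(-1,2)
    return np.c_[u,np.ones(len(u))],R,t
def atz(n,uv,z):
    q,R,t=rays(n,uv); o=-R.T@t; d=q@R
    return o+d*((z-o[2])/d[:,2])[:,None]
def cloud(n,d,mask=None):
    if mask is None: mask=d>0
    v,u=np.nonzero(mask&(d>0)); q,R,t=rays(n,np.c_[u,v])
    return (q*d[v,u][:,None]-t)@R, np.c_[u,v]
def shot(n,name):
    p,d=r.capture(n); cv2.imwrite(f"pics/{name}.png",p[:,:,::-1]); np.save(f"pics/{name}d.npy",d); return p,d
def crop(src,dst,x0,y0,x1,y1,s):
    im=cv2.imread(f"pics/{src}.png")[y0:y1,x0:x1]; cv2.imwrite(f"pics/{dst}.png",cv2.resize(im,None,fx=s,fy=s,interpolation=cv2.INTER_CUBIC))
E
python3 - <<'E'
from h import *
crop("top0","c1",170,200,490,330,2.5)
crop("side0","c2",210,130,390,370,2.4)
for n in ("top","side"):
  for q in ("tray_floor","case_a_mid","case_b_mid","stop_front","case_mid","block_mid","block_rib","bail_bar","bail_hinge"):
    print(n,q,[(np.round(x["centre"],1).tolist(),round(x["score"],2)) for x in r.spot_point(n,q)[:5]])
print(r.get_state()["time_s"])
E
```

```text
top tray_floor [([330.9, 277.3], 0.66)]
top case_a_mid [([360.3, 275.3], 0.91)]
top case_b_mid [([342.6, 277.7], 0.63)]
top stop_front [([453.4, 260.9], 0.58), ([328.6, 278.4], 0.51)]
top case_mid [([452.5, 258.1], 0.71), ([332.8, 279.1], 0.6)]
top block_mid [([245.6, 267.7], 0.9), ([183.3, 261.4], 0.81), ([182.9, 255.9], 0.66), ([136.7, 334.4], 0.59)]
top block_rib [([125.1, 334.1], 0.93), ([243.0, 266.8], 0.89), ([184.4, 259.0], 0.57)]
top bail_bar [([332.7, 223.2], 0.79)]
top bail_hinge [([336.5, 243.1], 0.73)]
side tray_floor [([328.9, 340.6], 0.57), ([291.1, 241.5], 0.19)]
side case_a_mid [([297.6, 263.2], 0.75)]
side case_b_mid [([296.4, 259.3], 0.95), ([402.3, 244.4], 0.33)]
side stop_front [([296.3, 175.6], 0.58), ([292.8, 242.2], 0.5)]
side case_mid [([329.4, 340.9], 0.66)]
side block_mid [([295.6, 201.2], 0.93), ([297.5, 172.1], 0.79), ([245.6, 156.7], 0.63)]
side block_rib [([295.2, 161.0], 0.87), ([247.3, 136.2], 0.76), ([296.6, 187.9], 0.75), ([296.6, 172.2], 0.37), ([298.5, 264.4], 0.23)]
side bail_bar []
side bail_hinge [([324.3, 231.8], 0.86), ([296.6, 161.5], 0.37)]
1.0
```

View pics/c1.png

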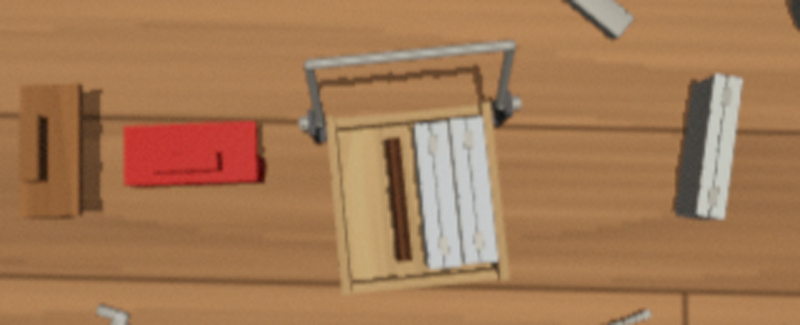

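View pics/c2.png

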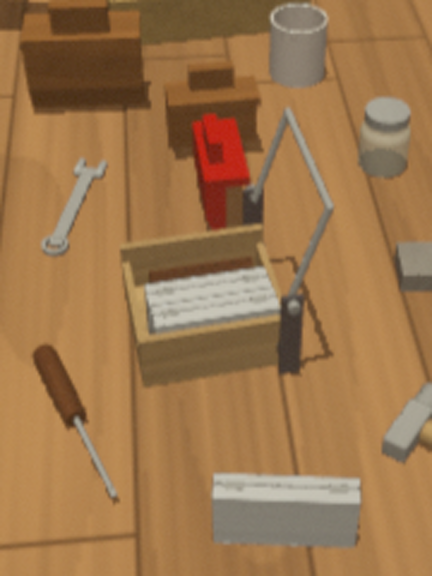

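```bash
python3 - <<'E'
from h import *
d=np.load("pics/top0d.npy")
P,uv=cloud("top",d)
def sel(u0,v0,u1,v1,z0,z1):
    k=(uv[:,0]>=u0)&(uv[:,0]<=u1)&(uv[:,1]>=v0)&(uv[:,1]<=v1)&(P[:,2]>z0)&(P[:,2]<z1); return P[k]
def rect(Q,name):
    if len(Q)<10: print(name,len(Q));return
    c,s,a=cv2.minAreaRect((Q[:,:2]*1000).astype(np.float32)); print(name,len(Q),"c",np.round(c,1),"s",np.round(s,1),"a",round(a,1),"z",np.round(np.median(Q[:,2])*1000,1))
rect(sel(430,210,490,310,.064,.08),"case top")
rect(sel(170,220,215,300,.08,.094),"small plate")
rect(sel(170,220,215,300,.105,.13),"small rib")
rect(sel(170,220,215,300,.07,.13),"small all")
rect(sel(95,280,165,390,.07,.3),"large all")
rect(sel(215,240,280,285,.07,.3),"red all")
rect(sel(290,230,385,330,.04,.09),"tray all")
rect(sel(334,236,376,315,.066,.09),"cases a b")
rect(sel(318,245,336,315,.06,.09),"stop")
rect(sel(280,200,390,260,.11,.4),"bail")
h=sel(280,200,390,260,.12,.4); print(h[:,2].max())
for q in [("bench",500,300,560,330)]: print(np.median(sel(*q[1:],-.05,.05)[:,2]))
# height map print of tray region rows
for v in (262,278,294):
    row=[]
    for u in range(296,380,2):
        k=(uv[:,0]==u)&(uv[:,1]==v); 
        if k.any(): row.append((u,round(P[k][0][1]*1000),round(P[k][0][2]*1000)))
    print(v,row)
E
```

```text
case top 727 c [ 526.6 -310.4] s [ 28.3 128.1] a 81.6 z 72.9
small plate 1016 c [509. 281.] s [115.3  54. ] a 2.2 z 88.1
small rib 257 c [508.3 290.6] s [55.9 17.4] a 2.9 z 117.8
small all 1354 c [508.5 281.8] s [116.1  54. ] a 3.0 z 88.7
large all 3090 c [347.6 405.7] s [ 73.2 154.1] a 88.7 z 116.3
red all 1300 c [508.8 158.4] s [ 52.7 117. ] a 3.6 z 88.5
tray all 3002 c [474.9 -41.8] s [158.4 175.1] a 7.0 z 76.6
cases a b 1871 c [483.  -79.3] s [155.2  85.5] a 1.3 z 78.7
stop 329 c [478.9 -28.7] s [118.8  26.9] a 2.1 z 72.5
bail 572 c [559.8 -29.6] s [ 48.  182.9] a 6.4 z 214.8
0.22110749147549133
0.0015030008050481278
262 [(296, 52, 1), (298, 48, 1), (300, 43, 3), (302, 35, 68), (304, 30, 71), (306, 28, 11), (308, 23, 11), (310, 19, 9), (312, 14, 11), (314, 9, 12), (316, 5, 10), (318, 0, 8), (320, -5, 8), (322, -10, 7), (324, -14, 66), (326, -18, 75), (328, -23, 75), (330, -27, 70), (332, -33, 8), (334, -38, 7), (336, -41, 67), (338, -45, 82), (340, -49, 79), (342, -53, 84), (344, -58, 81), (346, -63, 79), (348, -67, 80), (350, -72, 63), (352, -76, 79), (354, -80, 80), (356, -84, 
[... 781 characters left out ...]
, -134, 4), (376, -139, 1), (378, -144, -1)]
294 [(296, 50, 0), (298, 45, 2), (300, 41, 0), (302, 36, 2), (304, 29, 69), (306, 24, 67), (308, 21, 41), (310, 17, 12), (312, 12, 11), (314, 7, 8), (316, 3, 10), (318, -2, 8), (320, -7, 10), (322, -11, 11), (324, -16, 6), (326, -21, 10), (328, -24, 69), (330, -29, 76), (332, -33, 71), (334, -40, 8), (336, -44, 9), (338, -49, 8), (340, -50, 79), (342, -55, 79), (344, -59, 81), (346, -63, 80), (348, -68, 80), (350, -72, 80), (352, -77, 79), (354, -81, 81), (356, -85, 81), (358, -89, 84), (360, -94, 81), (362, -98, 81), (364, -103, 79), (366, -107, 78), (368, -113, 68), (370, -117, 69), (372, -129, 4), (374, -134, 3), (376, -139, 3), (378, -144, 1)]
```

```bash
cat > fit.py <<'E'
from h import *
from scipy.optimize import differential_evolution, minimize
def tray_h(x,y,q,ya,yb):
    h=np.zeros_like(x)
    out=(abs(x)<79)&(abs(y)<74); h[out]=48
    h[(abs(x)<79)&(abs(y)>66)&(abs(y)<74)]=68
    ins=(abs(x)<71)&(abs(y)<66); h[ins]=8
    for yc in (ya,yb): h[(abs(x)<64)&(abs(y-yc)<15)]=78
    s=(abs(x)<55)&(y>q)&(y<q+14); h[s]=74-np.maximum(0,np.maximum(8*(1-(y[s]-q)/6),8*(1-(q+14-y[s])/4)))
    return h
def fit_tray(name):
    d=np.load(f"pics/{name}d.npy"); P,uv=cloud("top",d); 
    X=P*1000; k=(abs(X[:,0]-475)<100)&(abs(X[:,1]+42)<105)&(X[:,2]<86)&(X[:,2]>-6); X=X[k]
    def c(p):
        x0,y0,a,q,ya,yb=p; ca,sa=np.cos(a),np.sin(a); dx,dy=X[:,0]-x0,X[:,1]-y0
        x=ca*dx+sa*dy; y=-sa*dx+ca*dy
        m=~((abs(x-72)<14)&(abs(abs(y)-85)<12))&(abs(x)<95)
        e=np.abs(tray_h(x,y,q,ya,yb)-X[:,2]); return np.minimum(e,15)[m].sum()/1000
    b=[(465,490),(-55,-25),(-.2,.2),(0,40),(-52,-48),(-22,-12)]
    s=differential_evolution(c,b,seed=1,maxiter=150,popsize=12,tol=1e-6); return s.x,s.fun,len(X)
if __name__=="__main__":
    s,f,n=fit_tray("top0"); print(np.round(s,3),np.degrees(s[2]),f,n)
E
python3 fit.py
```

```text
[ 4.74836e+02 -4.15750e+01  1.19000e-01  9.09000e+00 -4.99960e+01
 -1.87650e+01] 6.815742126543235 15.703512160153092 7299
```

```bash
python3 - <<'E'
from h import *
def box(c,a,sx,y0,y1,z0,z1):
    R=Ro.from_euler('z',a,degrees=True).as_matrix(); o=[]
    for z in (z0,z1):
        for x,y in ((-sx,y0),(sx,y0),(sx,y1),(-sx,y1)): o.append(R@[x,y,0]+[c[0],c[1],z])
    return np.array(o)/1000
T=(474.8,-41.6);A=6.8
bs=[box(T,A,79,-74,74,0,68),box(T,A,71,-66,66,8,8),box(T,A,64,-66,-36,78,78),box(T,A,64,-34.5,-4.5,78,78),box(T,A,55,9,23,74,74),box((526.6,-310.4),-8.4,64,-13,13,0,72),box((508.6,295.3),2.6,58,-40,12,75,87),box((508.6,295.3),2.6,28,-13,3,87,117)]
for n in ("top","side"):
    im=cv2.imread(f"pics/{n}0.png"); s=3
    x0,y0,x1,y1=(170,200,490,330) if n=="top" else (210,130,390,370)
    im=cv2.resize(im[y0:y1,x0:x1],None,fx=2.4,fy=2.4,interpolation=cv2.INTER_CUBIC)
    for b in bs:
        p=((proj(n,b)-[x0,y0]+.5)*2.4).astype(int)
        for g in (p[:4],p[4:]): cv2.polylines(im,[g.reshape(-1,1,2)],True,(0,255,0) if g is p[:4] else (255,0,255),1)
    cv2.imwrite(f"pics/ov_{n}.png",im)
E
```

```text
(no output)
```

View pics/ov_top.png

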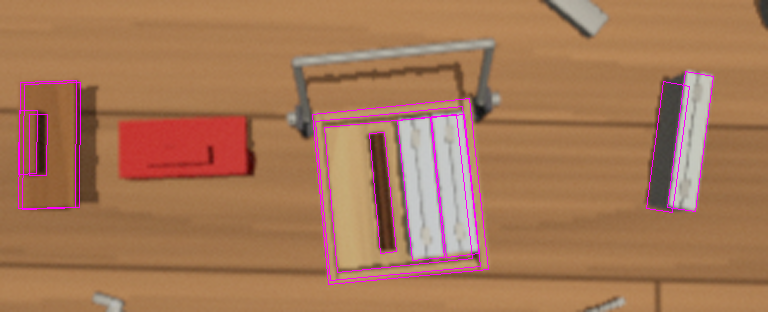

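View pics/ov_side.png

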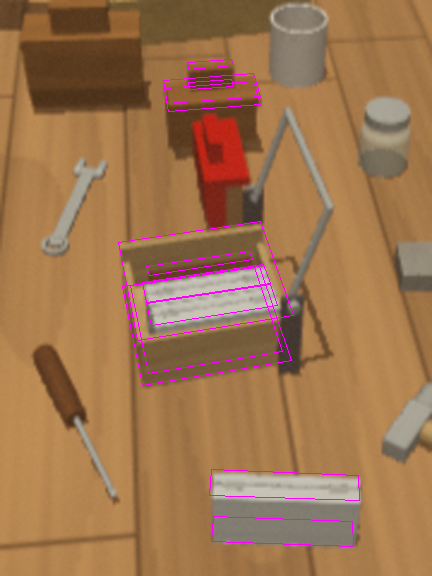

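```bash
cat > pl.py <<'E'
from h import *
def pose():
    s=r.get_state(); return s["tcp_pos"]*1000, Ro.from_euler('xyz',s["eef_rot"],degrees=True).as_matrix(), s
def down(yaw, flip=False, tilt=0):
    """tool x down, tool y horizontal at world angle yaw+90 (frame's y), then tilted: top leans to +y by tilt deg"""
    x=np.array([0,0,-1.]); a=np.radians(yaw); fx=np.array([np.cos(a),np.sin(a),0]); fy=np.array([-np.sin(a),np.cos(a),0])
    y=-fy if flip else fy
    R=np.c_[x,y,np.cross(x,y)]
    return Ro.from_rotvec(-np.radians(tilt)*fx).as_matrix()@R
def plan(p0,R0,p1,R1,n=None):
    """mm; per-row shares"""
    T=R0.T@R1; w=Ro.from_matrix(T).as_rotvec(); p=R0.T@(np.array(p1)-p0)
    if n is None: n=int(np.ceil(max(np.abs(p).max()/20, np.abs(w).max()/.08,1)))
    for n in range(n,n+8):
        A=sum(Ro.from_rotvec(w*k/n).as_matrix() for k in range(n)); d=np.linalg.solve(A,p)/20; ww=w/n/.08
        if max(abs(d).max(),abs(ww).max())<=1: break
    print("n",n,"d",np.round(d,3),"w",np.round(ww,3))
def go(p1,R1,n=None):
    p,R,s=pose(); plan(p,R,p1,R1,n)
E
python3 - <<'E'
from pl import *
p,R,s=pose(); print(p);print(R.round(3))
for f in (0,1): print(f, np.degrees(Ro.from_matrix(R.T@down(-8.4,f)).as_rotvec()).round(1))
for f in (0,1):
  go([500,0,320],down(0,f)); 
E
```

```text
[297.11740936 606.06092934 237.5630124 ]
[[ 0.    -0.44  -0.898]
 [-0.    -0.898  0.44 ]
 [-1.     0.    -0.   ]]
0 [162.3  -0.    0. ]
1 [-17.7  -0.   -0. ]
n 39 d [-0.106 -0.558 -0.982] w [ 0.861 -0.     0.   ]
n 28 d [-0.147  0.976 -0.611] w [-0.203 -0.    -0.   ]
```

```bash
python3 - <<'E'
from pl import *
p,R,s=pose()
q=np.array([297,606,320]);v=np.array([460,150,320]);
plan(p,R,v,down(-8.4,1))
plan(v,down(-8.4,1),[526.6,-310.4,130],down(-8.4,1))
E
```

```text
n 20 d [-0.206  0.966 -0.737] w [-0.193 -0.    -0.   ]
n 23 d [ 0.413  0.969 -0.289] w [0. 0. 0.]
```

Emit:
arm_command(plan=[{"dx":-0.3,"dy":0.96,"dz":-0.74,"wx":-0.19},{"dx":-0.3,"dy":0.96,"dz":-0.74,"wx":-0.19},{"dx":-0.3,"dy":0.96,"dz":-0.74,"wx":-0.19},{"dx":-0.3,"dy":0.96,"dz":-0.74,"wx":-0.19},{"dx":-0.3,"dy":0.96,"dz":-0.74,"wx":-0.19},{"dx":-0.3,"dy":0.96,"dz":-0.74,"wx":-0.19},{"dx":-0.3,"dy":0.96,"dz":-0.74,"wx":-0.19},{"dx":-0.3,"dy":0.96,"dz":-0.74,"wx":-0.19},{"dx":-0.3,"dy":0.96,"dz":-0.74,"wx":-0.19},{"dx":-0.3,"dy":0.96,"dz":-0.74,"wx":-0.19},{"dx":-0.2,"dy":0.96,"dz":-0.74,"wx":-0.19},{"dx":-0.2,"dy":0.96,"dz":-0.74,"wx":-0.19},{"dx":-0.2,"dy":0.96,"dz":-0.74,"wx":-0.19},{"dx":-0.2,"dy":0.96,"dz":-0.74,"wx":-0.19},{"dx":-0.2,"dy":0.96,"dz":-0.74,"wx":-0.19},{"dx":-0.2,"dy":0.96,"dz":-0.74,"wx":-0.19},{"dx":-0.2,"dy":0.96,"dz":-0.74,"wx":-0.19},{"dx":-0.2,"dy":0.96,"dz":-0.74,"wx":-0.19},{"dx":-0.2,"dy":0.96,"dz":-0.74,"wx":-0.19},{"dx":-0.2,"dy":0.96,"dz":-0.74,"wx":-0.19}], fingers=-1, force=50)

```text
schema error: expected keys dx, dy, dz, wx, wy, wz
```

```bash
python3 - <<'E'
from pl import *
p,R,s=pose();print(p,s["joints"].round(0))
go([526.6,-310.4,120],down(-8.4,1))
E
```

```text
[297.11740936 606.06092934 237.5630124 ] [ 80.  21.   1.   0. -70. -17.]
n 41 d [ 0.143  0.986 -0.605] w [-0.094 -0.    -0.   ]
```

All six keys are needed.

Emit:
arm_command(plan=[{"dx":-0.3,"dy":0.96,"dz":-0.74,"wx":-0.19,"wy":0,"wz":0},{"dx":-0.3,"dy":0.96,"dz":-0.74,"wx":-0.19,"wy":0,"wz":0},{"dx":-0.3,"dy":0.96,"dz":-0.74,"wx":-0.19,"wy":0,"wz":0},{"dx":-0.3,"dy":0.96,"dz":-0.74,"wx":-0.19,"wy":0,"wz":0},{"dx":-0.3,"dy":0.96,"dz":-0.74,"wx":-0.19,"wy":0,"wz":0},{"dx":-0.3,"dy":0.96,"dz":-0.74,"wx":-0.19,"wy":0,"wz":0},{"dx":-0.3,"dy":0.96,"dz":-0.74,"wx":-0.19,"wy":0,"wz":0},{"dx":-0.3,"dy":0.96,"dz":-0.74,"wx":-0.19,"wy":0,"wz":0},{"dx":-0.3,"dy":0.96,"dz":-0.74,"wx":-0.19,"wy":0,"wz":0},{"dx":-0.3,"dy":0.96,"dz":-0.74,"wx":-0.19,"wy":0,"wz":0},{"dx":-0.2,"dy":0.96,"dz":-0.74,"wx":-0.19,"wy":0,"wz":0},{"dx":-0.2,"dy":0.96,"dz":-0.74,"wx":-0.19,"wy":0,"wz":0},{"dx":-0.2,"dy":0.96,"dz":-0.74,"wx":-0.19,"wy":0,"wz":0},{"dx":-0.2,"dy":0.96,"dz":-0.74,"wx":-0.19,"wy":0,"wz":0},{"dx":-0.2,"dy":0.96,"dz":-0.74,"wx":-0.19,"wy":0,"wz":0},{"dx":-0.2,"dy":0.96,"dz":-0.74,"wx":-0.19,"wy":0,"wz":0},{"dx":-0.2,"dy":0.96,"dz":-0.74,"wx":-0.19,"wy":0,"wz":0},{"dx":-0.2,"dy":0.96,"dz":-0.74,"wx":-0.19,"wy":0,"wz":0},{"dx":-0.2,"dy":0.96,"dz":-0.74,"wx":-0.19,"wy":0,"wz":0},{"dx":-0.2,"dy":0.96,"dz":-0.74,"wx":-0.19,"wy":0,"wz":0}], fingers=-1, force=50)

```text
time_s: 2.67
tcp_pos: [0.4671, 0.1343, 0.3436]
eef_rot: [-136.8, 89.6, 35.8]
contact_force: [0.6, 0.4, -0.6]
gripper_width: 0.0876
```

```bash
python3 - <<'E'
from pl import *
p,R,s=pose();print(p,s["joints"].round(0),s["time_s"])
go([526.6,-310.4,120],down(-8.4,1))
E
```

```text
[467.07023395 134.25055043 343.60444902] [ 39.  -1. -12.   0. -78.  43.] 2.6667
n 22 d [ 0.507  0.984 -0.272] w [ 0.01  -0.003  0.002]
```

Emit:
arm_command(plan=[{"dx":0.1,"dy":0.98,"dz":-0.27,"wx":0.01,"wy":0,"wz":0},{"dx":0.1,"dy":0.98,"dz":-0.27,"wx":0.01,"wy":0,"wz":0},{"dx":0.1,"dy":0.98,"dz":-0.27,"wx":0.01,"wy":0,"wz":0},{"dx":0.1,"dy":0.98,"dz":-0.27,"wx":0.01,"wy":0,"wz":0},{"dx":0.1,"dy":0.98,"dz":-0.27,"wx":0.01,"wy":0,"wz":0},{"dx":0.1,"dy":0.98,"dz":-0.27,"wx":0.01,"wy":0,"wz":0},{"dx":0.1,"dy":0.98,"dz":-0.27,"wx":0.01,"wy":0,"wz":0},{"dx":0.1,"dy":0.98,"dz":-0.27,"wx":0.01,"wy":0,"wz":0},{"dx":0.4,"dy":0.98,"dz":-0.27,"wx":0.01,"wy":0,"wz":0},{"dx":0.4,"dy":0.98,"dz":-0.27,"wx":0.01,"wy":0,"wz":0},{"dx":0.4,"dy":0.98,"dz":-0.27,"wx":0.01,"wy":0,"wz":0},{"dx":0.4,"dy":0.98,"dz":-0.27,"wx":0.01,"wy":0,"wz":0},{"dx":0.8,"dy":0.98,"dz":-0.27,"wx":0.01,"wy":0,"wz":0},{"dx":0.8,"dy":0.98,"dz":-0.27,"wx":0.01,"wy":0,"wz":0},{"dx":0.8,"dy":0.98,"dz":-0.27,"wx":0.01,"wy":0,"wz":0},{"dx":0.8,"dy":0.98,"dz":-0.27,"wx":0.01,"wy":0,"wz":0},{"dx":0.8,"dy":0.98,"dz":-0.27,"wx":0.01,"wy":0,"wz":0},{"dx":0.8,"dy":0.98,"dz":-0.27,"wx":0.01,"wy":0,"wz":0},{"dx":0.8,"dy":0.98,"dz":-0.27,"wx":0.01,"wy":0,"wz":0},{"dx":0.8,"dy":0.98,"dz":-0.27,"wx":0.01,"wy":0,"wz":0}])

```text
time_s: 4.33
tcp_pos: [0.528, -0.2901, 0.1684]
eef_rot: [-159.1, 88.5, 12.6]
contact_force: [0.6, -0.2, 0.4]
gripper_width: 0.0876
```

```bash
python3 - <<'E'
from pl import *
p,R,s=pose();print(p,s["joints"].round(0),s["time_s"])
go([526.6,-310.4,110],down(-8.4,1))
E
```

```text
[ 528.0280541 -290.0726452  168.3541118] [-11.  16. -15.  -1. -58.  93.] 4.3333
n 3 d [ 0.971  0.345 -0.01 ] w [ 0.005 -0.102  0.039]
```

Emit:
arm_command(plan=[{"dx":0.97,"dy":0.34,"dz":0,"wx":0,"wy":-0.1,"wz":0.04},{"dx":0.97,"dy":0.34,"dz":0,"wx":0,"wy":-0.1,"wz":0.04},{"dx":0.97,"dy":0.34,"dz":0,"wx":0,"wy":-0.1,"wz":0.04},{"dx":0,"dy":0,"dz":0,"wx":0,"wy":0,"wz":0}])

```text
time_s: 4.67
tcp_pos: [0.5244, -0.3149, 0.1041]
eef_rot: [4.8, 89.8, 176.2]
contact_force: [-0.9, 1.0, 0.1]
gripper_width: 0.0873
```

```bash
python3 - <<'E'
from pl import *
p,R,s=pose();print(p)
go([526.6,-310.4,55],down(-8.4,1))
E
```

```text
[ 524.38184773 -314.90364706  104.08118465]
n 3 d [ 0.818 -0.08  -0.028] w [-0.014  0.017 -0.001]
```

Emit:
arm_command(plan=[{"dx":0.8,"dy":-0.1,"dz":-0.03,"wx":0,"wy":0,"wz":0},{"dx":0.8,"dy":-0.08,"dz":-0.03,"wx":0,"wy":0,"wz":0},{"dx":0.7,"dy":-0.06,"dz":-0.03,"wx":0,"wy":0,"wz":0},{"dx":0,"dy":0,"dz":0,"wx":0,"wy":0,"wz":0}])

```text
time_s: 5.0
tcp_pos: [0.5282, -0.3108, 0.0594]
eef_rot: [36.6, 89.9, -152.0]
contact_force: [-0.6, -0.2, -0.1]
gripper_width: 0.0876
```

```bash
python3 - <<'E'
from pl import *
p,R,s=pose();print(p)
go([526.6,-310.4,55],down(-8.4,1))
E
```

```text
[ 528.16200303 -310.78224743   59.35606587]
n 1 d [ 0.218 -0.007  0.08 ] w [-0.049  0.018 -0.014]
```

Emit:
arm_command(plan=[{"dx":0.2,"dy":0,"dz":0.08,"wx":-0.04,"wy":0,"wz":0},{"dx":0,"dy":0,"dz":0,"wx":0,"wy":0,"wz":0}])

```text
time_s: 5.17
tcp_pos: [0.5274, -0.3103, 0.0571]
eef_rot: [88.5, 89.9, -99.9]
contact_force: [0.0, -0.0, -0.9]
gripper_width: 0.0873
```

Emit:
arm_command(plan=[{"dx":0,"dy":0,"dz":0,"wx":0,"wy":0,"wz":0},{"dx":0,"dy":0,"dz":0,"wx":0,"wy":0,"wz":0},{"dx":0,"dy":0,"dz":0,"wx":0,"wy":0,"wz":0},{"dx":0,"dy":0,"dz":0,"wx":0,"wy":0,"wz":0},{"dx":0,"dy":0,"dz":0,"wx":0,"wy":0,"wz":0},{"dx":0,"dy":0,"dz":0,"wx":0,"wy":0,"wz":0},{"dx":0,"dy":0,"dz":0,"wx":0,"wy":0,"wz":0}], fingers=1, force=60)

```text
time_s: 5.75
tcp_pos: [0.5301, -0.3109, 0.0626]
eef_rot: [161.0, 89.5, -27.3]
contact_force: [0.1, 0.7, 0.3]
gripper_width: 0.0465
```

```bash
python3 - <<'E'
from pl import *
p,R,s=pose();print(p,s["gripper_width"])
print((R.T@down(-8.4,1)).round(3))
E
```

```text
[ 530.08481747 -310.93687046   62.6212938 ] 0.046535480172766076
[[ 1.     0.003 -0.008]
 [-0.003  1.    -0.002]
 [ 0.008  0.002  1.   ]]
```

Emit:
arm_command(plan=[{"dx":0.3,"dy":0,"dz":0.1,"wx":0,"wy":0,"wz":0},{"dx":0.1,"dy":0,"dz":0.05,"wx":0,"wy":0,"wz":0},{"dx":0,"dy":0,"dz":0,"wx":0,"wy":0,"wz":0},{"dx":0,"dy":0,"dz":0,"wx":0,"wy":0,"wz":0},{"dx":0,"dy":0,"dz":0,"wx":0,"wy":0,"wz":0}])

```text
time_s: 6.17
tcp_pos: [0.5269, -0.3107, 0.0539]
eef_rot: [159.6, 89.5, -28.7]
contact_force: [-0.4, 0.7, 2.0]
gripper_width: 0.0258
```

```bash
python3 - <<'E'
from pl import *
p,R,s=pose();print(p,s["gripper_width"],s["contact_force"])
print((R.T@down(-8.4,1)).round(3))
E
```

```text
[ 526.85772068 -310.67681874   53.86065383] 0.025769676642255917 [-0.40050289  0.69084048  2.03696443]
[[ 1.     0.003 -0.008]
 [-0.003  1.    -0.002]
 [ 0.008  0.002  1.   ]]
```

```bash
cat >> pl.py <<'E'
TC=np.array([474.8,-41.6]); TA=6.8
def tw(x,y,z):
    a=np.radians(TA); return np.array([TC[0]+x*np.cos(a)-y*np.sin(a),TC[1]+x*np.sin(a)+y*np.cos(a),z])
def wt(P):
    a=np.radians(TA); d=np.array(P[:2])-TC; return np.array([d[0]*np.cos(a)+d[1]*np.sin(a),-d[0]*np.sin(a)+d[1]*np.cos(a),P[2]])
L=53.9
def case_pose(yc,zc,th,x=0):
    """TCP pose so that case's bottom +y corner is at tray y=yc, world z=zc, tilt th"""
    t=np.radians(th); 
    y=yc-13*np.cos(t)+L*np.sin(t); z=zc+13*np.sin(t)+L*np.cos(t)
    return tw(x,y,z),down(TA,1,th)
def corner():
    p,R,s=pose(); P=p+R[:,0]*L-R[:,1]*13; t=np.degrees(np.arctan2(-wt([*(TC+R[:2,0]),0])[1],-R[2,0]))
    print("TCP tray",wt(p).round(1),"corner",wt(P).round(1),"tilt",t.round(1),"F",s["contact_force"].round(1),"w",s["gripper_width"].round(4),"t",s["time_s"].round(2))
E
python3 - <<'E'
from pl import *
corner()
p,R,s=pose()
a=case_pose(4,230,0)
print(a[0])
plan(p+[0,140,236],R,*a)
E
```

```text
Traceback (most recent call last):
  File "pl.py", line 33, in corner
    print("TCP tray",wt(p).round(1),"corner",wt(P).round(1),"tilt",t.round(1),"F",s["contact_force"].round(1),"w",s["gripper_width"].round(4),"t",s["time_s"].round(2))
                                                                                                                  ^^^^^^^^^^^^^^^^^^^^^^^^
AttributeError: 'float' object has no attribute 'round'
```

Emit:
arm_command(plan=[{"dx":-0.5,"dy":0,"dz":0,"wx":0,"wy":0,"wz":0},{"dx":-1,"dy":0,"dz":0,"wx":0,"wy":0,"wz":0},{"dx":-1,"dy":0,"dz":0,"wx":0,"wy":0,"wz":0},{"dx":-1,"dy":0,"dz":0,"wx":0,"wy":0,"wz":0},{"dx":-1,"dy":0,"dz":0,"wx":0,"wy":0,"wz":0},{"dx":-1,"dy":0,"dz":0.3,"wx":0,"wy":0,"wz":0},{"dx":-1,"dy":-0.8,"dz":0.3,"wx":0.2,"wy":0,"wz":0},{"dx":-1,"dy":-0.8,"dz":0.3,"wx":0.2,"wy":0,"wz":0},{"dx":-1,"dy":-0.8,"dz":0.3,"wx":0.2,"wy":0,"wz":0},{"dx":-1,"dy":-0.8,"dz":0.3,"wx":0.2,"wy":0,"wz":0},{"dx":-1,"dy":-0.8,"dz":0.3,"wx":0.2,"wy":0,"wz":0},{"dx":-1,"dy":-0.8,"dz":0.3,"wx":0.2,"wy":0,"wz":0}])

```text
time_s: 7.17
tcp_pos: [0.4908, -0.203, 0.2841]
eef_rot: [-8.4, 88.5, 157.1]
contact_force: [0.8, 0.5, -4.8]
gripper_width: 0.0256
```

```bash
python3 - <<'E'
from pl import *
corner();print(pose()[0])
go(*case_pose(4,230,0))
E
```

```text
Traceback (most recent call last):
  File "pl.py", line 33, in corner
    print("TCP tray",wt(p).round(1),"corner",wt(P).round(1),"tilt",t.round(1),"F",s["contact_force"].round(1),"w",s["gripper_width"].round(4),"t",s["time_s"].round(2))
                                                                                                                  ^^^^^^^^^^^^^^^^^^^^^^^^
AttributeError: 'float' object has no attribute 'round'
```

```bash
sed -i 's/s\["gripper_width"\].round(4)/round(s["gripper_width"],4)/; s/s\["time_s"\].round(2)/round(s["time_s"],2)/' pl.py; python3 - <<'E'
from pl import *
corner();print(pose()[0])
go(*case_pose(4,180,37),n=10)
E
```

```text
TCP tray [  -3.2 -162.1  284.1] corner [   0.3 -149.3  230.2] tilt -0.7 F [ 0.8  0.5 -4.8] w 0.0256 t 7.17
[ 490.79708656 -202.95420175  284.07225861]
n 10 d [-0.01  -0.983  0.187] w [-0.44   0.18   0.808]
```

```bash
python3 - <<'E'
from pl import *
go(*case_pose(-60,235,5,x=-5),n=6)
p,R=case_pose(-60,235,5,x=-5)
plan(p,R,*case_pose(3,95,37),n=9)
E
```

```text
n 6 d [-0.071 -0.763  0.185] w [-0.774  0.085  0.197]
n 9 d [ 0.592 -0.763 -0.028] w [0.    0.    0.776]
```

Emit:
arm_command(plan=[{"dx":-0.1,"dy":-0.76,"dz":0.18,"wx":-0.78,"wy":0.08,"wz":0.2},{"dx":-0.1,"dy":-0.76,"dz":0.18,"wx":-0.78,"wy":0.08,"wz":0.2},{"dx":-0.1,"dy":-0.76,"dz":0.18,"wx":-0.78,"wy":0.08,"wz":0.2},{"dx":-0.1,"dy":-0.76,"dz":0.18,"wx":-0.78,"wy":0.08,"wz":0.2},{"dx":-0.1,"dy":-0.76,"dz":0.18,"wx":-0.78,"wy":0.08,"wz":0.2},{"dx":0,"dy":-0.76,"dz":0.18,"wx":-0.78,"wy":0.08,"wz":0.2},{"dx":0,"dy":-0.3,"dz":0,"wx":0,"wy":0,"wz":0.4}])

```text
time_s: 7.75
tcp_pos: [0.4727, -0.0986, 0.2963]
eef_rot: [90.1, 83.1, -82.1]
contact_force: [-0.0, -0.6, -6.2]
gripper_width: 0.0256
```

```bash
python3 - <<'E'
from pl import *
corner();print(pose()[2]["joints"].round(0))
go(*case_pose(3,100,37))
E
```

```text
TCP tray [ -8.8 -56.4 296.3] corner [ -8.9 -50.  241.2] tilt 6.9 F [-0.  -0.6 -6.2] w 0.0256 t 7.75
[ 17.  -1. -22.   7. -71.  78.]
n 7 d [ 0.789 -0.909 -0.07 ] w [ 0.028 -0.012  0.939]
```

Emit:
arm_command(plan=[{"dx":0.7,"dy":-0.9,"dz":-0.07,"wx":0,"wy":0,"wz":0.94},{"dx":0.7,"dy":-0.9,"dz":-0.07,"wx":0,"wy":0,"wz":0.94},{"dx":0.7,"dy":-0.9,"dz":-0.07,"wx":0,"wy":0,"wz":0.94},{"dx":0.7,"dy":-0.9,"dz":-0.07,"wx":0,"wy":0,"wz":0.94},{"dx":0.7,"dy":-0.9,"dz":-0.07,"wx":0,"wy":0,"wz":0.94},{"dx":0.7,"dy":-0.8,"dz":-0.07,"wx":0,"wy":0,"wz":0.94},{"dx":0,"dy":0,"dz":0,"wx":0,"wy":0,"wz":0}])

```text
time_s: 8.33
tcp_pos: [0.4699, -0.0188, 0.1857]
eef_rot: [91.7, 56.4, -80.7]
contact_force: [-1.0, -0.2, -5.6]
gripper_width: 0.0259
```

```bash
python3 - <<'E'
from pl import *
corner()
go(*case_pose(3,95,37))
shot("side","s1"); crop("s1","c3",180,60,400,320,2.3)
shot("top","t1"); crop("t1","c4",260,190,400,330,3.5)
E
```

```text
TCP tray [ -2.1  23.2 185.7] corner [ -0.9   4.2 133.6] tilt 33.6 F [-1.  -0.2 -5.6] w 0.0259 t 8.33
n 2 d [ 0.796 -0.602 -0.041] w [ 0.037 -0.154  0.369]
```

View pics/c3.png

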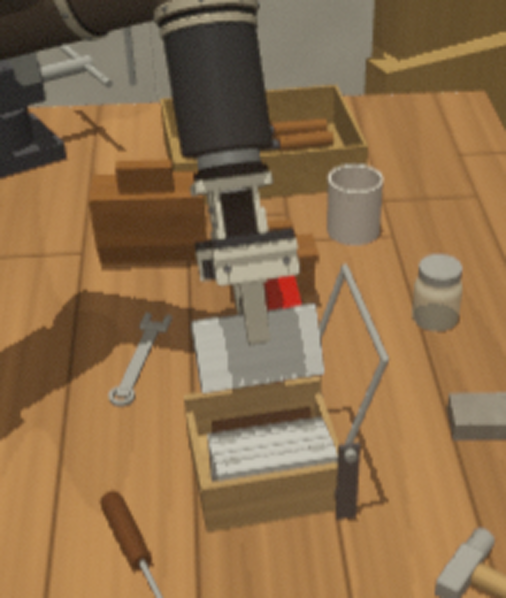

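Emit:
arm_command(plan=[{"dx":0.8,"dy":-0.55,"dz":0,"wx":0,"wy":-0.15,"wz":0.37},{"dx":0.8,"dy":-0.55,"dz":0,"wx":0,"wy":-0.15,"wz":0.37},{"dx":0,"dy":0,"dz":0,"wx":0,"wy":0,"wz":0}])

```text
time_s: 8.68
tcp_pos: [0.4734, -0.0176, 0.1522]
eef_rot: [90.6, 53.8, -82.6]
contact_force: [-1.2, -0.2, -5.6]
gripper_width: 0.0256
```

```bash
python3 - <<'E'
from pl import *
corner()
go(*case_pose(6,80,37))
go(*case_pose(8,69,37))
E
```

```text
TCP tray [  1.5  24.  152.2] corner [  1.9   2.6 101.1] tilt 36.2 F [-1.2 -0.2 -5.6] w 0.0256 t 8.68
n 1 d [ 0.74  -0.795  0.081] w [-0.03  -0.08   0.165]
n 2 d [ 0.56  -0.602  0.041] w [-0.015 -0.04   0.082]
```

Emit:
arm_command(plan=[{"dx":0.45,"dy":-0.5,"dz":0,"wx":0,"wy":-0.04,"wz":0.08},{"dx":0.45,"dy":-0.5,"dz":0,"wx":0,"wy":-0.04,"wz":0.08},{"dx":0,"dy":0,"dz":0,"wx":0,"wy":0,"wz":0}])

```text
time_s: 8.93
tcp_pos: [0.4749, -0.012, 0.1285]
eef_rot: [90.7, 53.4, -83.0]
contact_force: [-1.3, 0.4, -4.3]
gripper_width: 0.0259
```

```bash
python3 - <<'E'
from pl import *
corner()
go(*case_pose(8,69,37))
E
```

```text
TCP tray [  3.6  29.3 128.5] corner [ 3.8  7.7 77.5] tilt 36.6 F [-1.3  0.4 -4.3] w 0.0259 t 8.93
n 1 d [ 0.324 -0.284  0.183] w [-0.105 -0.031  0.094]
```

Emit:
arm_command(plan=[{"dx":0.32,"dy":-0.28,"dz":0.18,"wx":-0.05,"wy":0,"wz":0.05},{"dx":0,"dy":0,"dz":0,"wx":0,"wy":0,"wz":0}])

```text
time_s: 9.1
tcp_pos: [0.4719, -0.0119, 0.1211]
eef_rot: [90.7, 53.3, -82.8]
contact_force: [-0.4, 1.0, -5.3]
gripper_width: 0.0258
```

```bash
python3 - <<'E'
from pl import *
corner()
go(*case_pose(8,68,37))
shot("side","s2"); crop("s2","c5",220,160,380,300,3.5)
E
```

```text
TCP tray [  0.6  29.9 121.1] corner [ 0.9  8.1 70.1] tilt 36.7 F [-0.4  1.  -5.3] w 0.0258 t 9.1
n 1 d [ 0.083 -0.073  0.033] w [-0.085 -0.047  0.075]
```

View pics/c5.png

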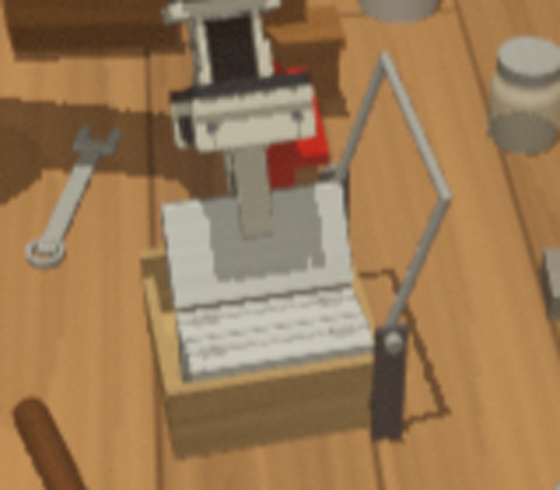

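Emit:
arm_command(plan=[{"dx":0.12,"dy":-0.1,"dz":0,"wx":-0.08,"wy":-0.04,"wz":0.05},{"dx":-0.18,"dy":-0.26,"dz":0,"wx":0,"wy":0,"wz":0},{"dx":-0.18,"dy":-0.26,"dz":0,"wx":0,"wy":0,"wz":0}])

```text
time_s: 9.4
tcp_pos: [0.4708, 0.0001, 0.12]
eef_rot: [90.2, 53.1, -83.1]
contact_force: [3.0, -4.0, -4.0]
gripper_width: 0.0256
```

```bash
python3 - <<'E'
from pl import *
corner()
go(*case_pose(27.5,68,37))
E
```

```text
TCP tray [  0.9  41.8 120. ] corner [ 1.  19.8 69.1] tilt 36.9 F [ 3. -4. -4.] w 0.0256 t 9.4
n 1 d [-0.186 -0.343  0.048] w [-0.023 -0.014  0.014]
```

Emit:
arm_command(plan=[{"dx":-0.15,"dy":-0.25,"dz":0,"wx":-0.02,"wy":0,"wz":0},{"dx":-0.05,"dy":-0.1,"dz":0,"wx":0,"wy":0,"wz":0},{"dx":0,"dy":0,"dz":0,"wx":0,"wy":0,"wz":0}])

```text
time_s: 9.65
tcp_pos: [0.4698, 0.0094, 0.12]
eef_rot: [90.1, 52.9, -83.1]
contact_force: [0.3, -3.5, -4.8]
gripper_width: 0.0256
```

```bash
python3 - <<'E'
from pl import *
corner()
go(*case_pose(24,90,10))
shot("top","t3"); crop("t3","c6",270,200,410,330,4)
shot("side","s3"); crop("s3","c7",220,160,380,300,3.5)
E
```

```text
TCP tray [  1.1  51.3 120. ] corner [ 1.1 29.2 69.1] tilt 37.1 F [ 0.3 -3.5 -4.8] w 0.0256 t 9.65
n 6 d [-0.08   0.325  0.009] w [ 0.001 -0.003 -0.984]
```

View pics/c7.png

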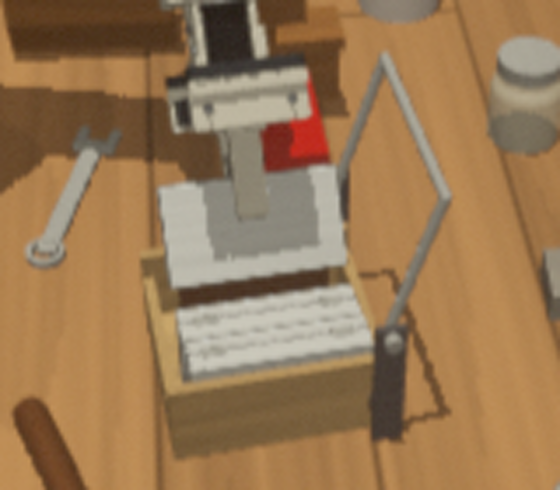

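View pics/c6.png

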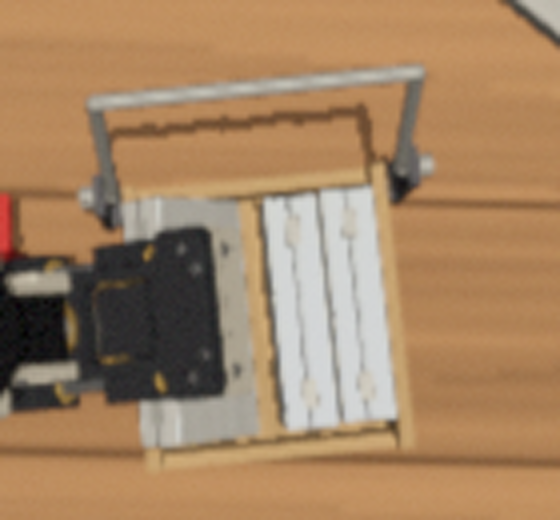

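Emit:
arm_command(plan=[{"dx":-0.5,"dy":0.1,"dz":0,"wx":0,"wy":0,"wz":0},{"dx":-0.4,"dy":0.35,"dz":0,"wx":0,"wy":0,"wz":-0.98},{"dx":-0.2,"dy":0.35,"dz":0,"wx":0,"wy":0,"wz":-0.98},{"dx":-0.1,"dy":0.35,"dz":0,"wx":0,"wy":0,"wz":-0.98},{"dx":-0.1,"dy":0.35,"dz":0,"wx":0,"wy":0,"wz":-0.98},{"dx":-0.1,"dy":0.35,"dz":0,"wx":0,"wy":0,"wz":-0.98},{"dx":0,"dy":0.3,"dz":0,"wx":0,"wy":0,"wz":-0.98}])

```text
time_s: 10.33
tcp_pos: [0.4741, -0.0075, 0.1616]
eef_rot: [91.6, 81.0, -80.7]
contact_force: [-0.2, -0.6, -5.2]
gripper_width: 0.0261
```

```bash
python3 - <<'E'
from pl import *
corner()
go(*case_pose(24.5,90,0))
p,d=shot("top","t4"); crop("t4","c8",270,200,410,330,4)
E
```

```text
TCP tray [  3.3  33.9 161.6] corner [  3.5  38.3 106.3] tilt 9.0 F [-0.2 -0.6 -5.2] w 0.0261 t 10.33
n 2 d [0.504 0.504 0.091] w [ 0.091 -0.035 -0.98 ]
```

View pics/c8.png

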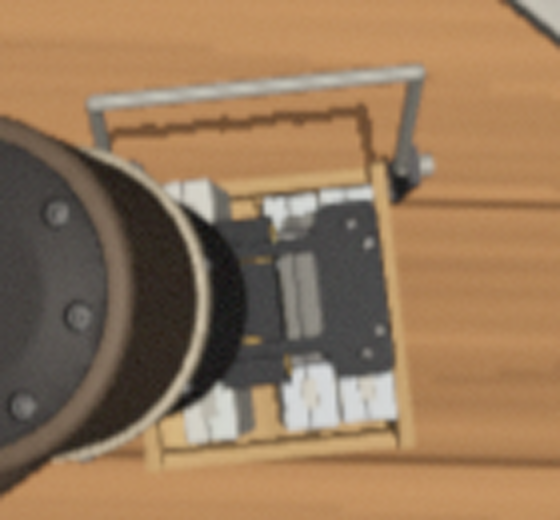

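Emit:
arm_command(plan=[{"dx":0.3,"dy":0.5,"dz":0.09,"wx":0.09,"wy":0,"wz":-0.98},{"dx":0.3,"dy":0.5,"dz":0.09,"wx":0.09,"wy":0,"wz":-0.98},{"dx":0,"dy":0,"dz":0,"wx":0,"wy":0,"wz":0}])

```text
time_s: 10.63
tcp_pos: [0.4742, -0.0295, 0.1535]
eef_rot: [-127.1, 88.9, 59.7]
contact_force: [-0.0, -0.3, -5.9]
gripper_width: 0.0255
```

```bash
python3 - <<'E'
from pl import *
corner()
go(*case_pose(24,88,0))
p,d=shot("side","s5"); crop("s5","c9",220,160,380,300,3.5)
E
```

```text
TCP tray [  0.9  12.1 153.5] corner [ 1.5 25.9 99.8] tilt -0.9 F [-0.  -0.3 -5.9] w 0.0255 t 10.63
n 1 d [0.579 0.063 0.05 ] w [ 0.004 -0.145  0.192]
```

View pics/c9.png

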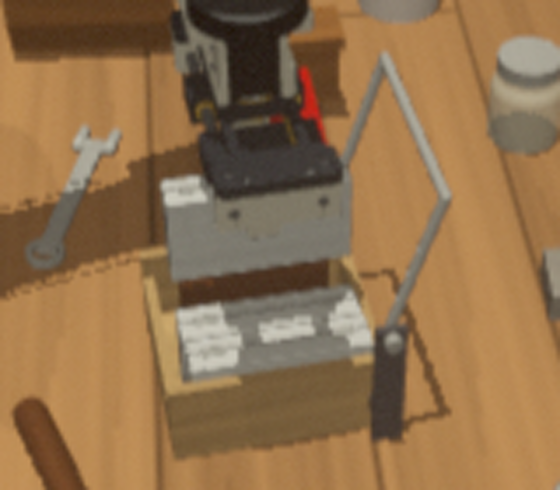

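Emit:
arm_command(plan=[{"dx":0.5,"dy":0.03,"dz":0,"wx":0,"wy":-0.14,"wz":0.19},{"dx":0.3,"dy":0.0,"dz":0,"wx":0,"wy":0,"wz":0},{"dx":0.1,"dy":0.0,"dz":0,"wx":0,"wy":0,"wz":0}])

```text
time_s: 10.93
tcp_pos: [0.4745, -0.0303, 0.1343]
eef_rot: [83.1, 89.5, -90.2]
contact_force: [-0.7, 0.2, -4.4]
gripper_width: 0.0256
```

```bash
python3 - <<'E'
from pl import *
corner()
go(*case_pose(24.7,76,0))
E
```

```text
TCP tray [  1.1  11.3 134.3] corner [ 1.  23.8 80.3] tilt 0.5 F [-0.7  0.2 -4.4] w 0.0256 t 10.93
n 1 d [ 0.221 -0.022  0.052] w [-0.027  0.013 -0.106]
```

Emit:
arm_command(plan=[{"dx":0.3,"dy":-0.05,"dz":0.03,"wx":-0.02,"wy":0,"wz":-0.05},{"dx":0.3,"dy":-0.02,"dz":0,"wx":0,"wy":0,"wz":0},{"dx":0.2,"dy":0,"dz":0,"wx":0,"wy":0,"wz":0}])

```text
time_s: 11.18
tcp_pos: [0.4729, -0.0272, 0.1158]
eef_rot: [60.8, 89.5, -112.1]
contact_force: [-0.3, -2.9, -3.7]
gripper_width: 0.0257
```

```bash
python3 - <<'E'
from pl import *
corner()
p,d=shot("side","s6"); crop("s6","c10",220,160,380,300,3.5)
go(*case_pose(24.7,40,0))
E
```

```text
TCP tray [ -0.2  14.6 115.8] corner [-0.5 27.2 61.8] tilt 0.4 F [-0.3 -2.9 -3.7] w 0.0257 t 11.18
n 2 d [ 0.53   0.068 -0.016] w [ 0.029  0.03  -0.043]
```

View pics/c10.png

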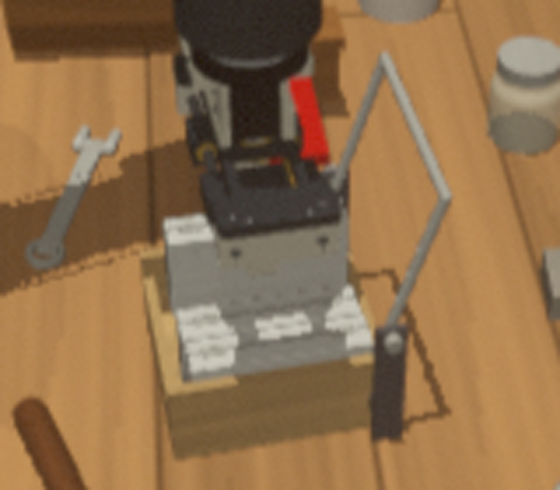

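Emit:
arm_command(plan=[{"dx":0.1,"dy":0.13,"dz":0,"wx":0.03,"wy":0.03,"wz":-0.04},{"dx":0.4,"dy":0.02,"dz":0,"wx":0,"wy":0,"wz":0},{"dx":0.4,"dy":0,"dz":0,"wx":0,"wy":0,"wz":0},{"dx":0.1,"dy":0,"dz":0,"wx":0,"wy":0,"wz":0}])

```text
time_s: 11.57
tcp_pos: [0.4731, -0.0297, 0.0933]
eef_rot: [64.4, 89.8, -108.6]
contact_force: [-0.2, -0.1, -5.1]
gripper_width: 0.0258
```

```bash
python3 - <<'E'
from pl import *
corner()
go(*case_pose(24.7,38,0))
E
```

```text
TCP tray [-0.3 12.  93.3] corner [-0.4 24.9 39.4] tilt 0.2 F [-0.2 -0.1 -5.1] w 0.0258 t 11.57
n 1 d [ 0.072  0.015 -0.014] w [ 0.041  0.017 -0.037]
```

Emit:
arm_command(plan=[{"dx":0,"dy":0,"dz":0,"wx":0,"wy":0,"wz":0},{"dx":0,"dy":0,"dz":0,"wx":0,"wy":0,"wz":0},{"dx":0,"dy":0,"dz":0,"wx":0,"wy":0,"wz":0},{"dx":0,"dy":0,"dz":0,"wx":0,"wy":0,"wz":0},{"dx":-0.8,"dy":0,"dz":0,"wx":0,"wy":0,"wz":0},{"dx":-1,"dy":0,"dz":0,"wx":0,"wy":0,"wz":0},{"dx":-1,"dy":0,"dz":0,"wx":0,"wy":0,"wz":0}], fingers=0)

```text
time_s: 12.15
tcp_pos: [0.4733, -0.0301, 0.1494]
eef_rot: [47.8, 89.7, -125.2]
contact_force: [0.6, 0.3, 0.1]
gripper_width: 0.0438
```

```bash
python3 - <<'E'
from pl import *
corner()
p,d=shot("side","s7"); crop("s7","c11",220,160,380,300,3.5)
p,d=shot("top","t7"); crop("t7","c12",270,200,410,330,4)
E
```

```text
TCP tray [-1.000e-01  1.160e+01  1.494e+02] corner [-0.4 24.4 95.5] tilt 0.3 F [0.6 0.3 0.1] w 0.0438 t 12.15
```

View pics/c11.png

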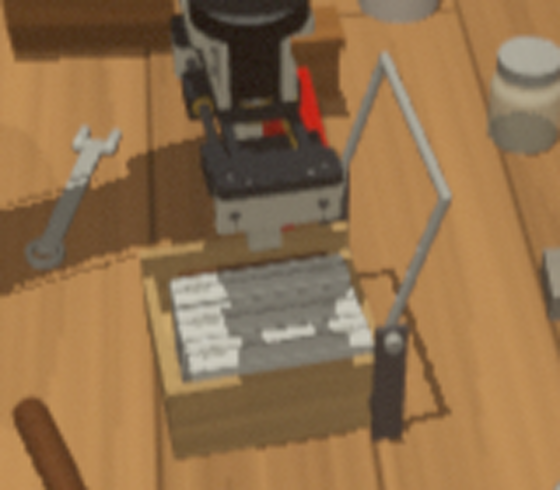

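View pics/c12.png

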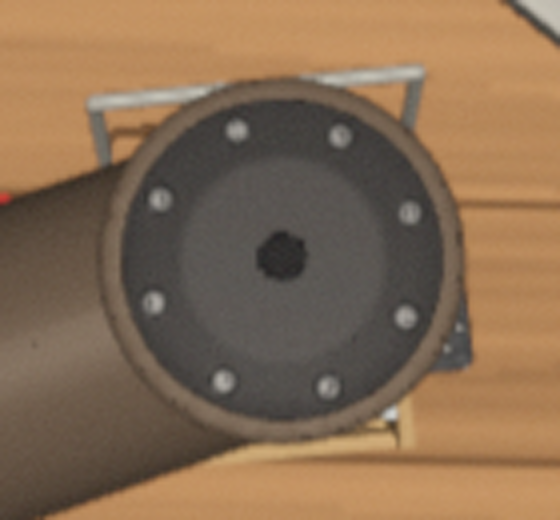

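Emit:
arm_command(plan=[{"dx":0.2,"dy":0,"dz":0,"wx":0,"wy":0,"wz":0},{"dx":0.3,"dy":0,"dz":0,"wx":0,"wy":0,"wz":0},{"dx":0.4,"dy":0,"dz":0,"wx":0,"wy":0,"wz":0},{"dx":0.4,"dy":0,"dz":0,"wx":0,"wy":0,"wz":0},{"dx":0.4,"dy":0,"dz":0,"wx":0,"wy":0,"wz":0},{"dx":0.3,"dy":0,"dz":0,"wx":0,"wy":0,"wz":0}], fingers=1)

```text
time_s: 12.75
tcp_pos: [0.4764, -0.0294, 0.109]
eef_rot: [154.9, 89.6, -18.1]
contact_force: [-0.7, 0.1, -0.2]
gripper_width: 0.0092
```

```bash
python3 - <<'E'
from pl import *
corner()
E
```

```text
TCP tray [  3.   11.9 109. ] corner [ 3.3 24.7 55.1] tilt 0.2 F [-0.7  0.1 -0.2] w 0.0092 t 12.75
```

Emit:
arm_command(plan=[{"dx":0.4,"dy":0,"dz":0.1,"wx":0,"wy":0,"wz":0},{"dx":0.4,"dy":0,"dz":0,"wx":0,"wy":0,"wz":0},{"dx":0.2,"dy":0,"dz":0,"wx":0,"wy":0,"wz":0}])

```text
time_s: 13.0
tcp_pos: [0.4741, -0.0308, 0.0906]
eef_rot: [111.1, 89.6, -61.6]
contact_force: [-45.6, 12.9, 132.5]
gripper_width: 0.0009
```

```bash
python3 - <<'E'
from pl import *
corner()
E
```

```text
TCP tray [ 0.6 10.8 90.6] corner [ 0.7 23.4 36.6] tilt 0.4 F [-45.6  12.9 132.5] w 0.0009 t 13.0
```

That press spiked to about 140 N (limit 120). I'm backing off now and will use much smaller steps for any pressing from here on.

Emit:
arm_command(plan=[{"dx":-0.5,"dy":0,"dz":0,"wx":0,"wy":0,"wz":0},{"dx":-1,"dy":0,"dz":0,"wx":0,"wy":0,"wz":0},{"dx":-1,"dy":0,"dz":0,"wx":0,"wy":0,"wz":0},{"dx":-1,"dy":0,"dz":0,"wx":0,"wy":0,"wz":0},{"dx":-1,"dy":-1,"dz":0,"wx":0,"wy":0,"wz":0},{"dx":-1,"dy":-1,"dz":0,"wx":0,"wy":0,"wz":0},{"dx":-1,"dy":-1,"dz":0,"wx":0,"wy":0,"wz":0},{"dx":-1,"dy":-1,"dz":0,"wx":0,"wy":0,"wz":0},{"dx":-1,"dy":-1,"dz":0,"wx":0,"wy":0,"wz":0},{"dx":0,"dy":-1,"dz":0,"wx":0,"wy":0,"wz":0},{"dx":0,"dy":-1,"dz":0,"wx":0,"wy":0,"wz":0},{"dx":0,"dy":-1,"dz":0,"wx":0,"wy":0,"wz":0},{"dx":0,"dy":-1,"dz":0,"wx":0,"wy":0,"wz":0},{"dx":0,"dy":-1,"dz":0,"wx":0,"wy":0,"wz":0}], fingers=-1)

```text
time_s: 14.17
tcp_pos: [0.4466, 0.1752, 0.2611]
eef_rot: [85.2, 89.6, -87.8]
contact_force: [0.5, -0.1, -0.2]
gripper_width: 0.0853
```

```bash
python3 - <<'E'
from pl import *
p,R,s=pose(); print(p,s["contact_force"],s["time_s"])
p,d=shot("top","t8"); crop("t8","c13",150,190,410,330,3)
p,d=shot("side","s8"); crop("s8","c14",220,130,380,300,3.3)
E
```

```text
[446.64418027 175.24804015 261.05271311] [ 0.52257511 -0.12053527 -0.17914327] 14.1667
```

View pics/c13.png

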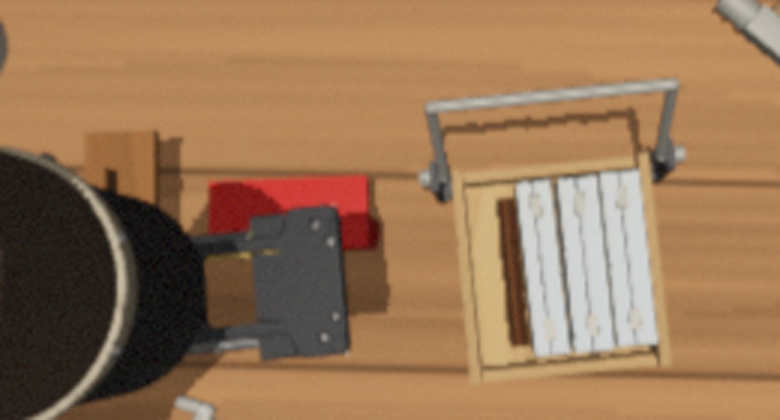

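View pics/c14.png

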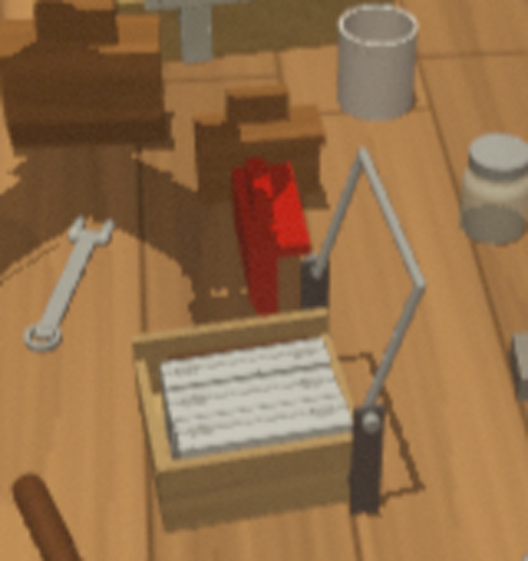

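Three cases stand in the tray (crop x 520–655). The stop is against the third case at x≈512, with free space to its left. Next I measure the fit.

```bash
python3 - <<'E'
from pl import *
import fit
from scipy.optimize import differential_evolution
d=np.load("pics/t8d.npy"); P,uv=cloud("top",d); X=P*1000
T=np.array([wt(x) for x in X[(abs(X[:,0]-475)<110)&(abs(X[:,1]+42)<100)]])
# height profile along y
for y in range(-76,78,2):
    k=(abs(T[:,0])<50)&(abs(T[:,1]-y)<1)&(T[:,2]<100)
    if k.any(): print(y,round(np.median(T[k,2]),1),end=" | ")
def c(p):
    q,yc=p; h=fit.tray_h(T[:,0].copy(),T[:,1],q,-50.5,-19.5); h[(abs(T[:,0])<64)&(abs(T[:,1]-yc)<13)]=80
    return np.minimum(abs(h-T[:,2]),15)[(abs(T[:,0])<75)].sum()
s=differential_evolution(c,[(15,45),(0,20)],seed=0);print(s.x)
k=(abs(T[:,0])<60)&(abs(T[:,1]-s.x[1])<9); print("case top",np.median(T[k,2]), "b",np.median(T[(abs(T[:,0])<60)&(abs(T[:,1]+19)<9),2]))
E
```

```text
-74 68.9 | -72 69.1 | -70 68.9 | -68 69.3 | -66 69.2 | -64 78.7 | -62 79.0 | -60 79.0 | -58 79.3 | -56 79.0 | -54 79.6 | -52 79.5 | -50 80.0 | -48 79.2 | -46 79.4 | -44 79.0 | -42 79.0 | -40 79.5 | -38 79.1 | -36 76.6 | -34 77.7 | -32 79.2 | -30 78.9 | -28 78.7 | -26 79.0 | -24 79.0 | -22 79.6 | -20 79.2 | -18 79.2 | -16 79.3 | -14 78.7 | -12 79.1 | -10 79.8 | -8 78.9 | -6 79.0 | -4 51.7 | -2 8.2 | 0 79.7 | 2 80.7 | 4 80.7 | 6 81.3 | 8 81.5 | 10 81.3 | 12 81.2 | 14 81.2 | 16 81.4 | 18 80.7 | 20 81.3 | 22 81.0 | 24 80.7 | 26 50.2 | 28 64.7 | 30 69.2 | 32 71.7 | 34 74.5 | 36 75.0 | 38 75.2 | 40 71.7 | 42 68.2 | 44 8.9 | 46 9.5 | 48 9.4 | 50 9.5 | 52 8.8 | 54 9.3 | 56 9.5 | 58 8.9 | 60 9.2 | 62 9.3 | 64 8.9 | 66 43.8 | 68 69.4 | 70 69.3 | 72 68.9 | 74 69.6 | 76 -0.6 | [28.41177339 12.83067627]
case top 81.28163147019006 b 79.21120477869266
```

```bash
python3 - <<'E'
from pl import *
crop("top0","c15",100,220,290,390,3)
go([508.4,290.4,150],down(2.6,1))
E
```

```text
n 6 d [ 0.918 -0.904 -0.599] w [ 0.164  0.002 -0.015]
```

View pics/c15.png

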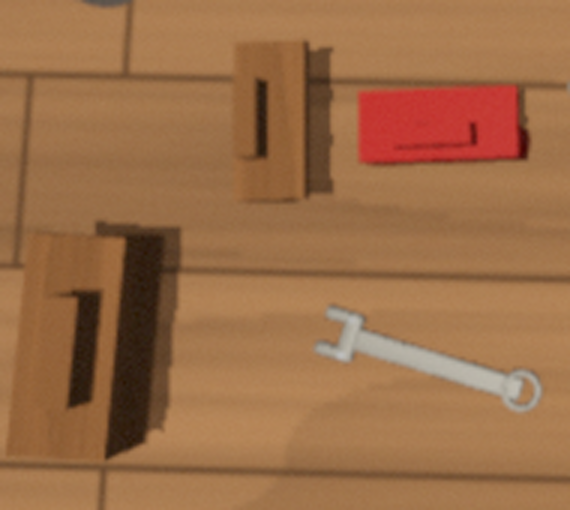

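Candidates for the block:
- The red one at (246,262), which is to be left.
- The brown one at (190,260), measured 116 x 54 mm.
- The larger brown one at (122,335), about 154 mm long.

The smaller brown one at (190,260) is meant, and the crop confirms it.

Emit:
arm_command(plan=[{"dx":0.7,"dy":-0.9,"dz":-0.6,"wx":0.16,"wy":0,"wz":0},{"dx":0.9,"dy":-0.9,"dz":-0.6,"wx":0.16,"wy":0,"wz":0},{"dx":0.9,"dy":-0.9,"dz":-0.6,"wx":0.16,"wy":0,"wz":0},{"dx":0.9,"dy":-0.9,"dz":-0.6,"wx":0.16,"wy":0,"wz":0},{"dx":0.9,"dy":-0.9,"dz":-0.6,"wx":0.16,"wy":0,"wz":0},{"dx":0.7,"dy":-0.8,"dz":-0.5,"wx":0.16,"wy":0,"wz":0},{"dx":0,"dy":0,"dz":0,"wx":0,"wy":0,"wz":0}])

```text
time_s: 14.85
tcp_pos: [0.5093, 0.2917, 0.1523]
eef_rot: [97.3, 89.6, -80.1]
contact_force: [-0.7, 0.6, -0.2]
gripper_width: 0.0876
```

```bash
python3 - <<'E'
from pl import *
p,R,s=pose(); print(p,s["contact_force"],s["time_s"])
go([508.4,290.4,101],down(2.6,1))
E
```

```text
[509.27210221 291.70642023 152.3108274 ] [-0.71118206  0.60502666 -0.18532587] 14.85
n 3 d [0.855 0.017 0.016] w [-0.001 -0.004 -0.029]
```

Emit:
arm_command(plan=[{"dx":0.7,"dy":0.03,"dz":0,"wx":0,"wy":0,"wz":0},{"dx":0.7,"dy":0.02,"dz":0,"wx":0,"wy":0,"wz":0},{"dx":0.6,"dy":0,"dz":0,"wx":0,"wy":0,"wz":0},{"dx":0.2,"dy":0,"dz":0,"wx":0,"wy":0,"wz":0}], fingers=0.2)

```text
time_s: 15.18
tcp_pos: [0.5095, 0.289, 0.1035]
eef_rot: [80.3, 89.4, -97.0]
contact_force: [0.5, -1.0, -0.6]
gripper_width: 0.0663
```

```bash
python3 - <<'E'
from pl import *
p,R,s=pose(); print(p,s["contact_force"],s["time_s"],s["gripper_width"])
go([508.4,290.4,101],down(2.6,1))
E
```

```text
[509.51617319 288.96841143 103.48609938] [ 0.46402118 -1.01458731 -0.62901621] 15.1833 0.06629708847225488
n 1 d [ 0.124 -0.075  0.052] w [ 0.008  0.022 -0.129]
```

Emit:
arm_command(plan=[{"dx":0.06,"dy":-0.07,"dz":0.05,"wx":0,"wy":0,"wz":-0.12},{"dx":0,"dy":0,"dz":0,"wx":0,"wy":0,"wz":0},{"dx":0,"dy":0,"dz":0,"wx":0,"wy":0,"wz":0},{"dx":0,"dy":0,"dz":0,"wx":0,"wy":0,"wz":0},{"dx":0,"dy":0,"dz":0,"wx":0,"wy":0,"wz":0},{"dx":0,"dy":0,"dz":0,"wx":0,"wy":0,"wz":0}], fingers=1, force=60)

```text
time_s: 15.68
tcp_pos: [0.5088, 0.2892, 0.1037]
eef_rot: [-40.4, 89.9, 142.2]
contact_force: [0.0, 0.0, 0.1]
gripper_width: 0.0266
```

```bash
python3 - <<'E'
from pl import *
p,R,s=pose(); print(p,s["contact_force"],s["time_s"],s["gripper_width"])
go([508.4,290.4,102],down(2.6,1))
E
```

```text
[508.80171226 289.21953353 103.66021657] [0.0233779  0.03361946 0.08295862] 15.6833 0.026572569504679552
n 1 d [ 0.083 -0.06   0.017] w [0.004 0.01  0.009]
```

Emit:
arm_command(plan=[{"dx":0.06,"dy":-0.05,"dz":0,"wx":0,"wy":0,"wz":0},{"dx":0,"dy":0,"dz":0,"wx":0,"wy":0,"wz":0},{"dx":0,"dy":0,"dz":0,"wx":0,"wy":0,"wz":0},{"dx":0,"dy":0,"dz":0,"wx":0,"wy":0,"wz":0}])

```text
time_s: 16.02
tcp_pos: [0.5088, 0.2906, 0.1032]
eef_rot: [-90.7, 89.9, 91.9]
contact_force: [0.1, -0.5, -0.3]
gripper_width: 0.0155
```

```bash
python3 - <<'E'
from pl import *
p,R,s=pose(); print(p,s["contact_force"],s["time_s"],s["gripper_width"])
E
```

```text
[508.75528808 290.5669786  103.1658858 ] [ 0.09275199 -0.46530727 -0.34112533] 16.0167 0.015522454440751532
```

```bash
cat >> pl.py <<'E'
LB=103.2
def block_pose(ymid,zfoot,x=0): return tw(x,ymid-5,zfoot+LB),down(TA,1,0)
def blk():
    p,R,s=pose(); P=p+R[:,0]*LB-R[:,1]*5; t=np.degrees(np.arctan2(-wt([*(TC+R[:2,0]),0])[1],-R[2,0]))
    yaw=np.degrees(np.arctan2(R[0,1],-R[1,1]))
    print("block foot/mid tray",wt(P).round(1),"tilt",t.round(1),"yaw",yaw.round(1),"F",s["contact_force"].round(1),"w",round(s["gripper_width"],4),"t",round(s["time_s"],2))
E
python3 - <<'E'
from pl import *
blk()
p,R,s=pose()
plan(p+[0,0,140],R,*block_pose(57,110,x=-3))
E
```

```text
block foot/mid tray [ 73.4 331.   -0. ] tilt -0.1 yaw 2.6 F [ 0.1 -0.5 -0.3] w 0.0155 t 16.02
n 14 d [0.106 0.988 0.233] w [-0.065 -0.     0.002]
```

Emit:
arm_command(plan=[{"dx":-0.5,"dy":0,"dz":0,"wx":0,"wy":0,"wz":0},{"dx":-1,"dy":0,"dz":0,"wx":0,"wy":0,"wz":0},{"dx":-1,"dy":0,"dz":0,"wx":0,"wy":0,"wz":0},{"dx":-1,"dy":0,"dz":0,"wx":0,"wy":0,"wz":0},{"dx":-1,"dy":0,"dz":0,"wx":0,"wy":0,"wz":0},{"dx":-1,"dy":0,"dz":0,"wx":0,"wy":0,"wz":0},{"dx":-0.8,"dy":0,"dz":0.2,"wx":0,"wy":0,"wz":0},{"dx":-0.4,"dy":0.3,"dz":0.2,"wx":0,"wy":0,"wz":0}])

```text
time_s: 16.68
tcp_pos: [0.4978, 0.2816, 0.2409]
eef_rot: [29.7, 89.3, -147.7]
contact_force: [0.5, -0.6, -3.1]
gripper_width: 0.0158
```

```bash
python3 - <<'E'
from pl import *
blk(); print(pose()[0])
go(*block_pose(57,130,x=-3))
E
```

```text
block foot/mid tray [ 60.3 322.6 137.7] tilt 0.3 yaw 2.6 F [ 0.5 -0.6 -3.1] w 0.0158 t 16.68
[497.77498797 281.5802687  240.91904983]
n 14 d [0.032 0.959 0.191] w [-0.066  0.01  -0.005]
```

Emit:
arm_command(plan=[{"dx":0,"dy":0.9,"dz":0.19,"wx":-0.06,"wy":0,"wz":0},{"dx":0,"dy":0.96,"dz":0.19,"wx":-0.06,"wy":0,"wz":0},{"dx":0,"dy":0.96,"dz":0.19,"wx":-0.06,"wy":0,"wz":0},{"dx":0,"dy":0.96,"dz":0.19,"wx":-0.06,"wy":0,"wz":0},{"dx":0,"dy":0.96,"dz":0.19,"wx":-0.06,"wy":0,"wz":0},{"dx":0,"dy":0.96,"dz":0.19,"wx":-0.06,"wy":0,"wz":0},{"dx":0,"dy":0.96,"dz":0.19,"wx":-0.06,"wy":0,"wz":0},{"dx":0,"dy":0.96,"dz":0.19,"wx":-0.06,"wy":0,"wz":0},{"dx":0,"dy":0.96,"dz":0.19,"wx":-0.06,"wy":0,"wz":0},{"dx":0,"dy":0.96,"dz":0.19,"wx":-0.06,"wy":0,"wz":0},{"dx":0,"dy":0.96,"dz":0.19,"wx":-0.06,"wy":0,"wz":0},{"dx":0,"dy":0.9,"dz":0.19,"wx":-0.06,"wy":0,"wz":0},{"dx":0,"dy":0.6,"dz":0.1,"wx":-0.06,"wy":0,"wz":0},{"dx":0,"dy":0,"dz":0,"wx":0,"wy":0,"wz":0}])

```text
time_s: 17.85
tcp_pos: [0.4503, 0.0129, 0.2361]
eef_rot: [14.2, 88.4, -159.4]
contact_force: [0.1, 0.1, -3.0]
gripper_width: 0.0154
```

```bash
python3 - <<'E'
from pl import *
blk(); print(pose()[0])
go(*block_pose(56,80,x=0))
p,d=shot("side","s9"); crop("s9","c16",220,100,380,300,3)
E
```

```text
block foot/mid tray [-20.6  61.3 132.9] tilt 0.4 yaw 6.4 F [ 0.1  0.1 -3. ] w 0.0154 t 17.85
[450.32741088  12.87455996 236.11054872]
n 3 d [ 0.877  0.094 -0.314] w [-0.031  0.113 -0.028]
```

View pics/c16.png

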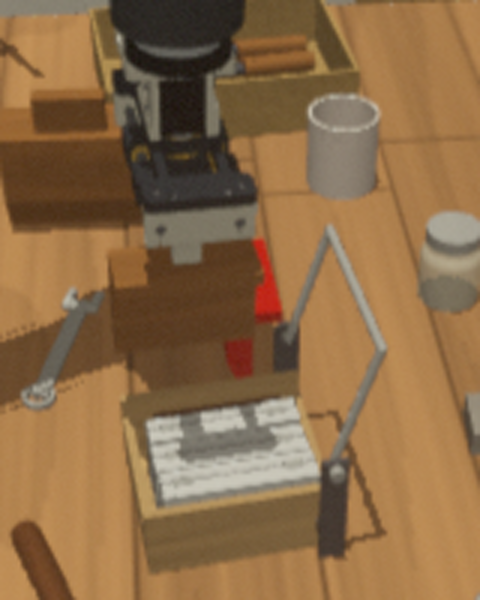

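Emit:
arm_command(plan=[{"dx":0.7,"dy":0.1,"dz":-0.3,"wx":-0.03,"wy":0.1,"wz":0},{"dx":0.7,"dy":0.1,"dz":-0.3,"wx":-0.03,"wy":0.1,"wz":0},{"dx":0.7,"dy":0.1,"dz":-0.3,"wx":-0.03,"wy":0.1,"wz":0},{"dx":0,"dy":0,"dz":0,"wx":0,"wy":0,"wz":0}])

```text
time_s: 18.23
tcp_pos: [0.4668, 0.0084, 0.1921]
eef_rot: [76.1, 89.7, -97.2]
contact_force: [-0.2, -0.6, -3.7]
gripper_width: 0.0158
```

```bash
python3 - <<'E'
from pl import *
blk()
go(*block_pose(56,78,x=0))
go(*block_pose(56,55,x=0))
E
```

```text
block foot/mid tray [-2.1 55.  88.9] tilt 0.3 yaw 6.7 F [-0.2 -0.6 -3.7] w 0.0158 t 18.23
n 1 d [ 0.545 -0.025 -0.102] w [-0.029  0.016 -0.063]
n 2 d [ 0.847 -0.014 -0.052] w [-0.015  0.008 -0.032]
```

Emit:
arm_command(plan=[{"dx":0.5,"dy":-0.03,"dz":-0.08,"wx":0,"wy":0,"wz":-0.05},{"dx":0.5,"dy":0,"dz":0,"wx":0,"wy":0,"wz":0},{"dx":0.3,"dy":0,"dz":0,"wx":0,"wy":0,"wz":0}])

```text
time_s: 18.48
tcp_pos: [0.4677, 0.0095, 0.1661]
eef_rot: [37.9, 89.9, -135.4]
contact_force: [-0.5, -0.2, -3.6]
gripper_width: 0.0159
```

```bash
python3 - <<'E'
from pl import *
blk()
go(*block_pose(51,50,x=0))
E
```

```text
block foot/mid tray [-1.1 56.4 62.9] tilt 0.1 yaw 6.7 F [-0.5 -0.2 -3.6] w 0.0159 t 18.48
n 1 d [ 0.646  0.277 -0.051] w [-0.026  0.02  -0.015]
```

Emit:
arm_command(plan=[{"dx":0.4,"dy":0,"dz":0,"wx":0,"wy":0,"wz":0},{"dx":0.2,"dy":0.02,"dz":0,"wx":0,"wy":0,"wz":0},{"dx":0.05,"dy":0.14,"dz":0,"wx":0,"wy":0,"wz":0},{"dx":0.05,"dy":0.12,"dz":0,"wx":0,"wy":0,"wz":0}])

```text
time_s: 18.82
tcp_pos: [0.4676, 0.0046, 0.1505]
eef_rot: [22.0, 89.8, -151.3]
contact_force: [-1.4, 4.1, 0.0]
gripper_width: 0.0154
```

```bash
python3 - <<'E'
from pl import *
blk()
go(*block_pose(51,40,x=0))
E
```

```text
block foot/mid tray [-1.9 51.6 47.3] tilt 0.1 yaw 6.7 F [-1.4  4.1  0. ] w 0.0154 t 18.82
n 1 d [ 0.367  0.035 -0.084] w [-0.012  0.035 -0.014]
```

Emit:
arm_command(plan=[{"dx":0.35,"dy":0,"dz":-0.05,"wx":0,"wy":0,"wz":0},{"dx":0.35,"dy":0,"dz":0,"wx":0,"wy":0,"wz":0},{"dx":0.3,"dy":0,"dz":0,"wx":0,"wy":0,"wz":0}])

```text
time_s: 19.07
tcp_pos: [0.4703, 0.005, 0.131]
eef_rot: [-173.4, 89.9, 13.4]
contact_force: [-0.2, 1.8, -2.1]
gripper_width: 0.0156
```

```bash
python3 - <<'E'
from pl import *
blk()
go(*block_pose(51.5,12,x=0))
E
```

```text
block foot/mid tray [ 1.2 51.8 27.8] tilt -0.0 yaw 6.7 F [-0.2  1.8 -2.1] w 0.0156 t 19.07
n 1 d [0.792 0.016 0.054] w [-0.014 -0.022  0.002]
```

Emit:
arm_command(plan=[{"dx":0.3,"dy":0,"dz":0.03,"wx":0,"wy":0,"wz":0},{"dx":0.25,"dy":0,"dz":0,"wx":0,"wy":0,"wz":0},{"dx":0.1,"dy":0,"dz":0,"wx":0,"wy":0,"wz":0}])

```text
time_s: 19.32
tcp_pos: [0.4695, 0.0048, 0.1156]
eef_rot: [179.0, 89.9, 5.7]
contact_force: [-0.1, 2.5, -2.2]
gripper_width: 0.0154
```

```bash
python3 - <<'E'
from pl import *
blk()
E
```

```text
block foot/mid tray [ 0.3 51.7 12.4] tilt 0.0 yaw 6.7 F [-0.1  2.5 -2.2] w 0.0154 t 19.32
```

Emit:
arm_command(plan=[{"dx":0.12,"dy":0,"dz":0,"wx":0,"wy":0,"wz":0},{"dx":0.06,"dy":0,"dz":0,"wx":0,"wy":0,"wz":0}])

```text
time_s: 19.48
tcp_pos: [0.4694, 0.0049, 0.1112]
eef_rot: [153.1, 90.0, -20.2]
contact_force: [-1.1, 1.9, -2.9]
gripper_width: 0.0153
```

Emit:
arm_command(plan=[{"dx":0.05,"dy":0,"dz":0,"wx":0,"wy":0,"wz":0}])

```text
time_s: 19.57
tcp_pos: [0.4695, 0.0047, 0.1111]
eef_rot: [91.7, 89.9, -81.6]
contact_force: [-11.1, 3.2, 27.1]
gripper_width: 0.0156
```

```bash
python3 - <<'E'
from pl import *
blk()
E
```

```text
block foot/mid tray [ 0.2 51.5  7.9] tilt 0.1 yaw 6.8 F [-11.1   3.2  27.1] w 0.0156 t 19.57
```

Emit:
arm_command(plan=[{"dx":-0.03,"dy":0,"dz":0,"wx":0,"wy":0,"wz":0},{"dx":0,"dy":0,"dz":0,"wx":0,"wy":0,"wz":0},{"dx":0,"dy":0,"dz":0,"wx":0,"wy":0,"wz":0},{"dx":0,"dy":0,"dz":0,"wx":0,"wy":0,"wz":0},{"dx":-0.5,"dy":0,"dz":0,"wx":0,"wy":0,"wz":0},{"dx":-1,"dy":0,"dz":0,"wx":0,"wy":0,"wz":0},{"dx":-1,"dy":0,"dz":0,"wx":0,"wy":0,"wz":0},{"dx":-1,"dy":0,"dz":-0.5,"wx":0,"wy":0,"wz":0},{"dx":-1,"dy":0,"dz":-0.5,"wx":0,"wy":0,"wz":0},{"dx":-1,"dy":0,"dz":-0.5,"wx":0,"wy":0,"wz":0}], fingers=0)

```text
time_s: 20.4
tcp_pos: [0.497, 0.0064, 0.224]
eef_rot: [37.9, 89.6, -135.3]
contact_force: [0.7, -0.3, -0.7]
gripper_width: 0.0438
```

```bash
python3 - <<'E'
from pl import *
blk(); print(wt(pose()[0]))
p,d=shot("side","s10"); crop("s10","c17",220,100,380,300,3)
p,d=shot("top","t10"); crop("t10","c18",270,190,410,330,4)
E
```

```text
block foot/mid tray [ 27.1  49.6 120.7] tilt 0.3 yaw 6.8 F [ 0.7 -0.3 -0.7] w 0.0438 t 20.4
[ 27.7492086   45.04111583 223.95005166]
```

View pics/c17.png

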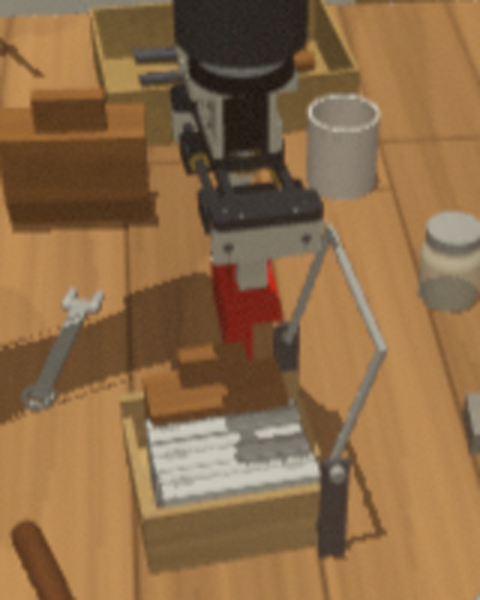

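View pics/c18.png

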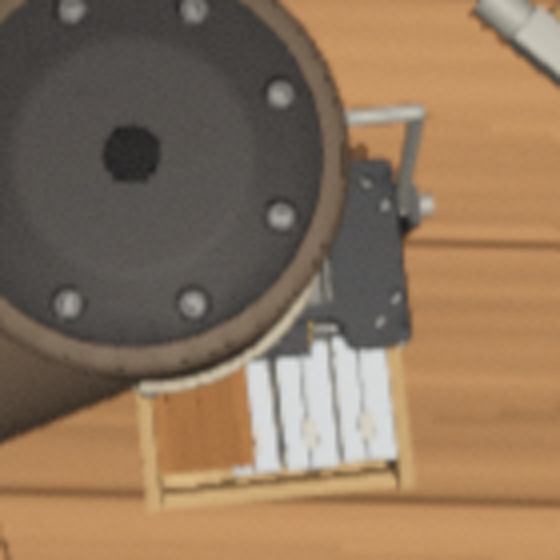

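```bash
python3 - <<'E'
from pl import *
d=np.load("pics/t8d.npy"); P,uv=cloud("top",d); X=P*1000
k=(X[:,2]>195)&(X[:,2]<235)&(uv[:,0]>285)&(uv[:,0]<385)&(uv[:,1]<250); T=np.array([wt(x) for x in X[k]])
print(len(T),T.min(0).round(1),T.max(0).round(1))
b=T[abs(T[:,1])<70]; print("bar x,z median",np.median(b,0).round(1),np.percentile(b[:,0],[10,90]),np.percentile(b[:,2],[10,90]))
# edges
import cv2
R6=np.array
for ang in (1.6,1.7,1.8): print(ang,72-115*np.cos(ang),102+115*np.sin(ang))
go(tw(125,-10,275),down(TA,1))
E
```

```text
384 [ 96.3 -81.9 196.4] [109.8  81.7 221.2]
bar x,z median [104.9   0.6 216.4] [101.96349855 108.20461234] [214.37247612 218.66127278]
1.6 75.35794506464822 216.95096434977307
1.7 86.81711684398533 216.0414532020339
1.8 98.12824088970501 213.99247755099245
n 5 d [-0.486  0.555 -0.941] w [ 0.003 -0.001 -0.011]
```

Emit:
arm_command(plan=[{"dx":-1,"dy":0.3,"dz":0,"wx":0,"wy":0,"wz":0},{"dx":-1,"dy":0.5,"dz":-0.5,"wx":0,"wy":0,"wz":0},{"dx":-0.5,"dy":0.5,"dz":-1,"wx":0,"wy":0,"wz":0},{"dx":-0.2,"dy":0.5,"dz":-1,"wx":0,"wy":0,"wz":0},{"dx":0,"dy":0.5,"dz":-1,"wx":0,"wy":0,"wz":0},{"dx":0,"dy":0.3,"dz":-1,"wx":0,"wy":0,"wz":0},{"dx":0,"dy":0,"dz":-1,"wx":0,"wy":0,"wz":0}], fingers=1)

```text
time_s: 21.08
tcp_pos: [0.6158, -0.0339, 0.2827]
eef_rot: [117.5, 89.8, -55.6]
contact_force: [0.4, 0.9, 0.2]
gripper_width: 0.0034
```

```bash
python3 - <<'E'
from pl import *
p,R,s=pose();print(wt(p),s["gripper_width"],s["contact_force"],s["time_s"])
go(tw(142,-10,205),down(TA,1))
p,d=shot("top","t11"); crop("t11","c19",230,130,410,330,3)
E
```

```text
[140.89764069  -9.06575497 282.74721642] 0.0034475748472691165 [0.42514164 0.92703785 0.21068762] 21.0833
n 4 d [ 0.972  0.01  -0.013] w [ 0.007 -0.006 -0.011]
```

View pics/c19.png

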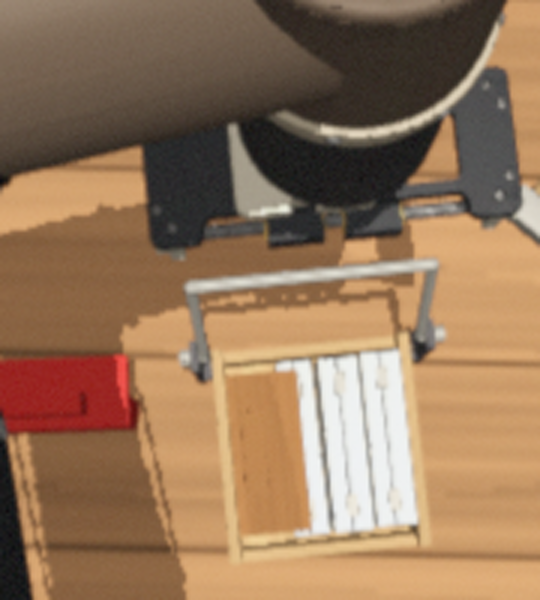

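Emit:
arm_command(plan=[{"dx":0.9,"dy":0,"dz":0,"wx":0,"wy":0,"wz":0},{"dx":0.95,"dy":0,"dz":0,"wx":0,"wy":0,"wz":0},{"dx":0.95,"dy":0,"dz":0,"wx":0,"wy":0,"wz":0},{"dx":0.8,"dy":0,"dz":0,"wx":0,"wy":0,"wz":0},{"dx":0,"dy":0,"dz":0.3,"wx":0,"wy":0,"wz":0}])

```text
time_s: 21.55
tcp_pos: [0.6142, -0.0349, 0.2029]
eef_rot: [76.6, 89.7, -96.6]
contact_force: [-0.4, 0.5, -0.8]
gripper_width: 0.0003
```

```bash
python3 - <<'E'
from pl import *
p,R,s=pose();print(wt(p),s["gripper_width"],s["contact_force"],s["time_s"])
# arc targets: angle -> TCP (tray x,z), finger behind bar, tips 14 below bar
for a in (1.86,1.6,1.3,1.0,.8,.6): print(a,"bar",round(72-115*np.cos(a)),round(102+115*np.sin(a)),"TCP",round(72-115*np.cos(a)+14),round(102+115*np.sin(a)-14+11))
E
```

```text
[139.17238766  -9.88507115 202.93711491] 0.00034392481746197974 [-0.42970363  0.52948266 -0.75910319] 21.55
1.86 bar 105 212 TCP 119 209
1.6 bar 75 217 TCP 89 214
1.3 bar 41 213 TCP 55 210
1.0 bar 10 199 TCP 24 196
0.8 bar -8 184 TCP 6 181
0.6 bar -23 167 TCP -9 164
```

Emit:
arm_command(plan=[{"dx":0,"dy":0,"dz":0.6,"wx":0,"wy":0,"wz":0},{"dx":-0.1,"dy":0,"dz":0.6,"wx":0,"wy":0,"wz":0},{"dx":-0.1,"dy":0,"dz":0.6,"wx":0,"wy":0,"wz":0},{"dx":0,"dy":0,"dz":0.6,"wx":0,"wy":0,"wz":0},{"dx":0,"dy":0,"dz":0.6,"wx":0,"wy":0,"wz":0},{"dx":0,"dy":0,"dz":0.6,"wx":0,"wy":0,"wz":0},{"dx":0,"dy":0,"dz":0.6,"wx":0,"wy":0,"wz":0}])

```text
time_s: 22.13
tcp_pos: [0.5258, -0.0455, 0.2103]
eef_rot: [125.3, 89.6, -47.8]
contact_force: [1.2, 0.4, -2.0]
gripper_width: 0.0002
```

```bash
python3 - <<'E'
from pl import *
p,R,s=pose();print(wt(p),s["gripper_width"],s["contact_force"],s["time_s"])
p,d=shot("side","s12"); crop("s12","c20",220,80,400,300,2.7)
E
```

```text
[ 50.14781043  -9.89210893 210.31149464] 0.00023009903535804312 [ 1.24156601  0.37503234 -2.03628392] 22.1333
```

View pics/c20.png

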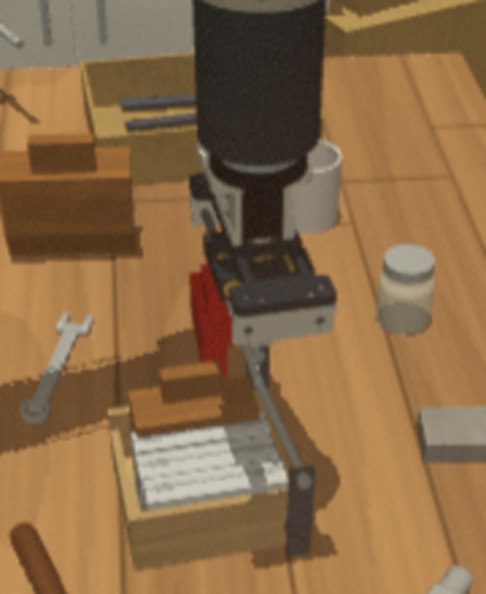

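Emit:
arm_command(plan=[{"dx":0.3,"dy":0,"dz":0.6,"wx":0,"wy":0,"wz":0},{"dx":0.4,"dy":0,"dz":0.6,"wx":0,"wy":0,"wz":0},{"dx":0.5,"dy":0,"dz":0.5,"wx":0,"wy":0,"wz":0},{"dx":0.5,"dy":0,"dz":0.5,"wx":0,"wy":0,"wz":0},{"dx":0.5,"dy":0,"dz":0.4,"wx":0,"wy":0,"wz":0},{"dx":0,"dy":0,"dz":0,"wx":0,"wy":0,"wz":0}])

```text
time_s: 22.68
tcp_pos: [0.4716, -0.0521, 0.1732]
eef_rot: [171.7, 88.6, -1.3]
contact_force: [0.1, 0.4, -0.4]
gripper_width: 0.0006
```

```bash
python3 - <<'E'
from pl import *
p,R,s=pose();print(wt(p),s["gripper_width"],s["contact_force"],s["time_s"])
E
```

```text
[ -4.4516229  -10.02936442 173.23664818] 0.0005777568559639248 [ 0.1457395   0.42780556 -0.42819929] 22.6833
```

Emit:
arm_command(plan=[{"dx":-0.8,"dy":0,"dz":-0.15,"wx":0,"wy":-0.1,"wz":0},{"dx":-1,"dy":0,"dz":0,"wx":0,"wy":0,"wz":0},{"dx":-0.5,"dy":0,"dz":0.3,"wx":0,"wy":0,"wz":0},{"dx":0,"dy":0,"dz":0.4,"wx":0,"wy":0,"wz":0}])

```text
time_s: 23.02
tcp_pos: [0.4588, -0.0538, 0.2238]
eef_rot: [164.8, 89.0, -8.2]
contact_force: [0.5, 0.4, 0.1]
gripper_width: 0.0005
```

```bash
python3 - <<'E'
from pl import *
p,R,s=pose();print(wt(p),s["gripper_width"],s["contact_force"],s["time_s"])
go(tw(-18,-10,195),down(TA,1))
p,d=shot("side","s13"); crop("s13","c21",220,80,400,300,2.7)
for a in (.5,.6,.67,.75,.85):
    print(a,proj("side",np.array([tw(72-115*np.cos(a),y,102+115*np.sin(a)) for y in (-78,78)])/1000).round(1).tolist())
E
```

```text
[-17.3168413  -10.23235513 223.78947695] 0.00046072065462255107 [0.48450742 0.35690773 0.07996171] 23.0167
n 2 d [ 0.719 -0.008  0.026] w [ 0.028 -0.101 -0.027]
0.5 [[287.0, 241.9], [275.9, 199.8]]
0.6 [[289.5, 238.3], [278.1, 196.4]]
0.67 [[291.5, 235.8], [279.9, 194.0]]
0.75 [[294.1, 233.1], [282.1, 191.4]]
0.85 [[297.7, 229.9], [285.3, 188.4]]
```

View pics/c21.png

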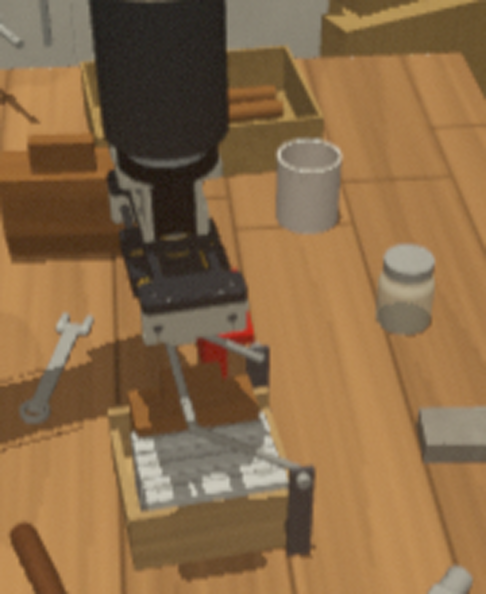

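Emit:
arm_command(plan=[{"dx":0.8,"dy":0,"dz":0,"wx":0,"wy":-0.1,"wz":0},{"dx":0.7,"dy":0,"dz":0.2,"wx":0,"wy":-0.05,"wz":0},{"dx":0.6,"dy":0,"dz":0.3,"wx":0,"wy":0,"wz":0},{"dx":0.6,"dy":0,"dz":0.3,"wx":0,"wy":0,"wz":0},{"dx":0.6,"dy":0,"dz":0.2,"wx":0,"wy":0,"wz":0}])

```text
time_s: 23.48
tcp_pos: [0.4359, -0.0571, 0.1573]
eef_rot: [162.5, 89.5, -10.5]
contact_force: [-0.9, 1.1, 0.6]
gripper_width: 0.0007
```

```bash
python3 - <<'E'
from pl import *
p,R,s=pose();print(wt(p),s["gripper_width"],s["contact_force"],s["time_s"])
go(tw(-40,-10,140),down(TA,1))
E
```

```text
[-40.46713408 -10.73768185 157.25931862] 0.0006534630976301017 [-0.93625356  1.11270366  0.64890566] 23.4833
n 1 d [ 0.863 -0.039 -0.016] w [ 0.052 -0.111 -0.035]
```

Emit:
arm_command(plan=[{"dx":0.5,"dy":0,"dz":0,"wx":0,"wy":-0.05,"wz":0},{"dx":0.5,"dy":0,"dz":0,"wx":0,"wy":0,"wz":0},{"dx":0.4,"dy":0,"dz":0,"wx":0,"wy":0,"wz":0}])

```text
time_s: 23.73
tcp_pos: [0.4329, -0.0578, 0.1264]
eef_rot: [117.5, 89.8, -55.4]
contact_force: [-1.4, 0.1, 1.2]
gripper_width: 0.0005
```

```bash
python3 - <<'E'
from pl import *
p,R,s=pose();print(wt(p),s["gripper_width"],s["contact_force"],s["time_s"])
p,d=shot("side","s14"); crop("s14","c22",220,80,400,300,2.7)
E
```

```text
[-43.51697285 -11.15280919 126.42973084] 0.00046760192337661844 [-1.42779436  0.11585397  1.15635579] 23.7333
```

View pics/c22.png

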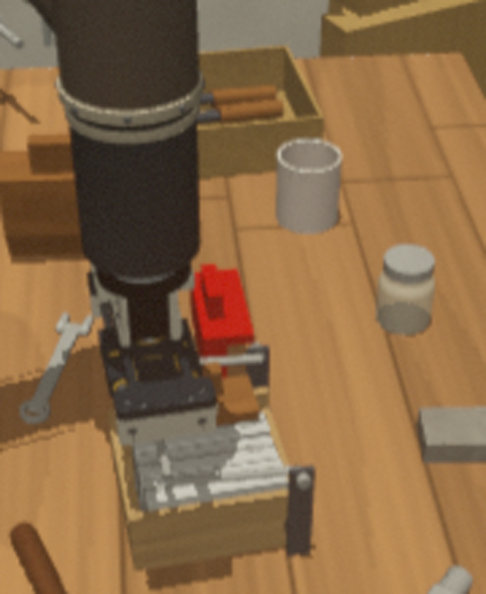

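Emit:
arm_command(plan=[{"dx":0.15,"dy":0,"dz":0,"wx":0,"wy":0,"wz":0},{"dx":0.1,"dy":0,"dz":0,"wx":0,"wy":0,"wz":0}])

```text
time_s: 23.95
tcp_pos: [0.4325, -0.058, 0.1195]
eef_rot: [68.9, 89.8, -104.0]
contact_force: [0.1, 0.3, -0.0]
gripper_width: 0.0005
```

Emit:
arm_command(plan=[{"dx":0.08,"dy":0,"dz":0,"wx":0,"wy":0,"wz":0}])

```text
time_s: 24.03
tcp_pos: [0.4327, -0.058, 0.1179]
eef_rot: [70.4, 89.8, -102.6]
contact_force: [0.0, -0.2, 0.4]
gripper_width: 0.0008
```

Emit:
arm_command(plan=[{"dx":0.07,"dy":0,"dz":0,"wx":0,"wy":0,"wz":0}])

```text
time_s: 24.12
tcp_pos: [0.433, -0.058, 0.1167]
eef_rot: [73.2, 89.8, -99.8]
contact_force: [-4.7, 0.6, 12.2]
gripper_width: 0.0003
```

Emit:
arm_command(plan=[{"dx":0.05,"dy":0,"dz":0,"wx":0,"wy":0,"wz":0}])

```text
time_s: 24.2
tcp_pos: [0.4331, -0.0581, 0.1165]
eef_rot: [73.6, 89.8, -99.4]
contact_force: [-8.2, 1.6, 18.7]
gripper_width: 0.0005
```

Emit:
arm_command(plan=[{"dx":-0.3,"dy":0,"dz":0,"wx":0,"wy":0,"wz":0},{"dx":-1,"dy":0,"dz":0,"wx":0,"wy":0,"wz":0},{"dx":-1,"dy":0,"dz":0,"wx":0,"wy":0,"wz":0},{"dx":-1,"dy":0,"dz":0,"wx":0,"wy":0,"wz":0},{"dx":-1,"dy":0,"dz":0,"wx":0,"wy":0,"wz":0},{"dx":-1,"dy":0.5,"dz":0,"wx":0,"wy":0,"wz":0},{"dx":-1,"dy":1,"dz":0,"wx":0,"wy":0,"wz":0},{"dx":-1,"dy":1,"dz":0,"wx":0,"wy":0,"wz":0},{"dx":-0.5,"dy":1,"dz":0,"wx":0,"wy":0,"wz":0},{"dx":0,"dy":1,"dz":0,"wx":0,"wy":0,"wz":0},{"dx":0,"dy":1,"dz":0,"wx":0,"wy":0,"wz":0},{"dx":0,"dy":1,"dz":0,"wx":0,"wy":0,"wz":0},{"dx":0,"dy":1,"dz":0,"wx":0,"wy":0,"wz":0},{"dx":0,"dy":1,"dz":0,"wx":0,"wy":0,"wz":0},{"dx":0,"dy":1,"dz":0,"wx":0,"wy":0,"wz":0},{"dx":0,"dy":1,"dz":0,"wx":0,"wy":0,"wz":0}])

```text
time_s: 25.53
tcp_pos: [0.4635, -0.2732, 0.2929]
eef_rot: [158.5, 88.8, -14.0]
contact_force: [-0.2, -0.5, 0.2]
gripper_width: 0.0003
```

```bash
python3 - <<'E'
from pl import *
p,R,s=pose();print(p,s["contact_force"],s["time_s"])
shot("side","s15"); crop("s15","c23",220,130,380,300,3.3)
pp,d=shot("top","t15"); crop("t15","c24",270,190,410,330,4)
P,uv=cloud("top",d); X=P*1000; T=np.array([wt(x) for x in X[(abs(X[:,0]-475)<120)&(abs(X[:,1]+42)<110)]])
for y in range(-72,76,4):
    k=(abs(T[:,0]-5)<20)&(abs(T[:,1]-y)<2)&(T[:,2]<140)
    if k.any(): print(y,round(np.median(T[k,2]),1),end=" | ")
print()
b=T[(T[:,2]>98)&(T[:,0]<-32)&(abs(T[:,1])<60)]; print("bar",len(b),np.median(b,0).round(1))
for y in (-60,-20,0,30,60): 
    k=(abs(b[:,1]-y)<10); print(y,k.sum(),np.median(b[k],0).round(1) if k.any() else '')
pl=T[(T[:,2]>90)&(T[:,2]<100)&(T[:,1]>5)&(abs(T[:,0])<70)]; print("plate",len(pl),np.percentile(pl[:,1],[1,99]).round(1),np.percentile(pl[:,0],[1,99]).round(1),np.median(pl[:,2]))
for n in ("jar_at","hammer_at","wrench_at","screwdriver_at","paint_can_at","oilstone_at","mug_at"): pass
E
```

```text
[ 463.50173125 -273.21311499  292.88024864] [-0.16262297 -0.49652244  0.2342966 ] 25.5333
12 89.1 | 16 95.7 | 20 95.8 | 24 95.4 | 28 95.8 | 32 96.3 | 36 96.3 | 40 124.1 | 44 126.2 | 48 125.9 | 52 125.9 | 56 110.5 | 60 95.6 | 64 96.2 | 68 69.5 | 72 69.4 | 
bar 18185 [-82.7  -9.6 733.3]
-60 1226 [-69.2 -55.9 718.4]
-20 4228 [-81.8 -19.9 738. ]
0 4345 [-80.7   0.  738.4]
30 2267 [-95.5  26.3 729.9]
60 21 [-44.3  55.6 105.9]
plate 810 [13.4 64.4] [-57.8  56.4] 96.15726675944026
```

View pics/c23.png

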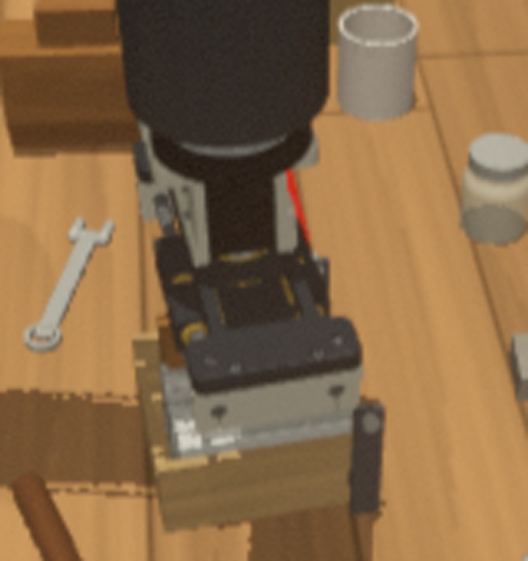

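View pics/c24.png

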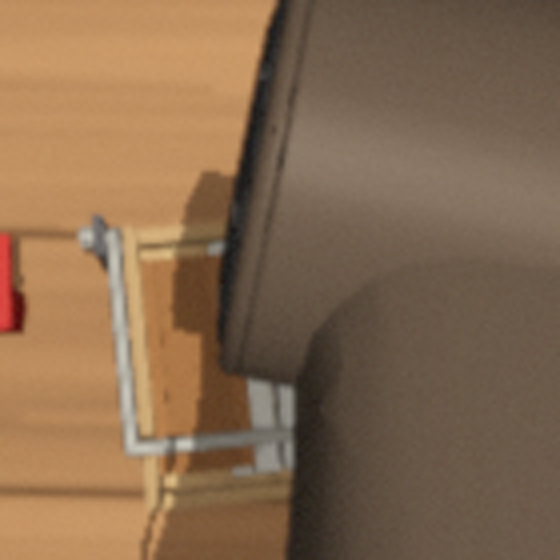

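View pics/t15.png

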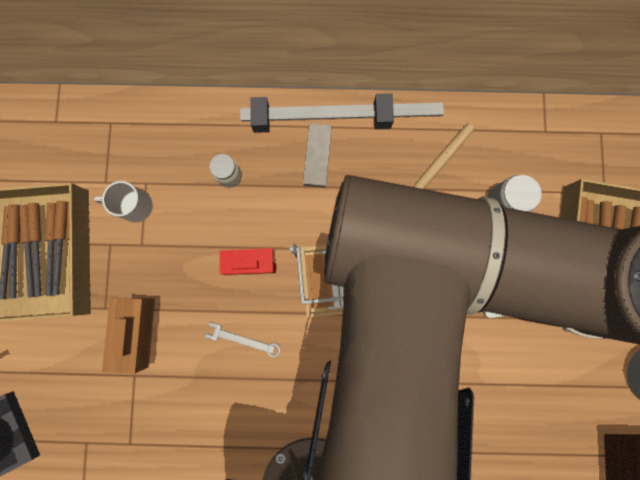

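Emit:
arm_command(plan=[{"dx":0,"dy":1,"dz":0,"wx":0,"wy":0,"wz":0},{"dx":0,"dy":1,"dz":0,"wx":0,"wy":0,"wz":0},{"dx":0,"dy":1,"dz":0,"wx":0,"wy":0,"wz":0},{"dx":0,"dy":1,"dz":0,"wx":0,"wy":0,"wz":0},{"dx":0,"dy":1,"dz":0,"wx":0,"wy":0,"wz":0},{"dx":0,"dy":1,"dz":0,"wx":0,"wy":0,"wz":0},{"dx":0,"dy":1,"dz":0,"wx":0,"wy":0,"wz":0},{"dx":0,"dy":1,"dz":0,"wx":0,"wy":0,"wz":0},{"dx":0,"dy":1,"dz":0,"wx":0,"wy":0,"wz":0},{"dx":0,"dy":0,"dz":0,"wx":0,"wy":0,"wz":0}])

```text
time_s: 26.47
tcp_pos: [0.4886, -0.4575, 0.2977]
eef_rot: [159.2, 88.5, -13.4]
contact_force: [0.6, 0.1, -0.4]
gripper_width: 0.0004
```

```bash
python3 - <<'E'
from pl import *
p,R,s=pose();print(p,s["contact_force"],s["time_s"])
shot("side","s16"); crop("s16","c25",200,130,400,330,3)
pp,d=shot("top","t16"); crop("t16","c26",270,190,410,330,4)
P,uv=cloud("top",d); X=P*1000; T=np.array([wt(x) for x in X[(abs(X[:,0]-475)<120)&(abs(X[:,1]+42)<110)&(X[:,2]<150)]])
for y in range(-72,76,4):
    k=(abs(T[:,0]-5)<20)&(abs(T[:,1]-y)<2)
    if k.any(): print(y,round(np.median(T[k,2]),1),end=" | ")
print()
b=T[(T[:,2]>100)&(T[:,0]<-34)&(abs(T[:,1])<75)]
for y in (-60,-20,0,30,60): 
    k=(abs(b[:,1]-y)<10); print(y,k.sum(),np.median(b[k],0).round(1) if k.any() else '')
E
```

```text
[ 488.5728869  -457.478281    297.66004515] [ 0.59396154  0.14401645 -0.37000496] 26.4667
-72 69.1 | -68 69.6 | -64 78.9 | -60 78.6 | -56 78.8 | -52 80.0 | -48 80.0 | -44 79.0 | -40 78.7 | -36 77.4 | -32 78.5 | -28 79.8 | -24 79.5 | -20 78.8 | -16 79.2 | -12 78.9 | -8 78.9 | -4 61.9 | 0 80.6 | 4 81.3 | 8 80.8 | 12 82.9 | 16 96.0 | 20 96.1 | 24 96.4 | 28 95.9 | 32 95.8 | 36 95.8 | 40 124.3 | 44 125.8 | 48 126.0 | 52 126.4 | 56 122.9 | 60 95.9 | 64 95.6 | 68 69.6 | 72 69.3 | 
-60 34 [-42.8 -61.  106.7]
-20 34 [-42.9 -20.1 106.1]
0 34 [-42.5  -0.6 106. ]
30 36 [-42.6  29.4 106.1]
60 37 [-42.7  61.2 106.1]
```

View pics/c25.png

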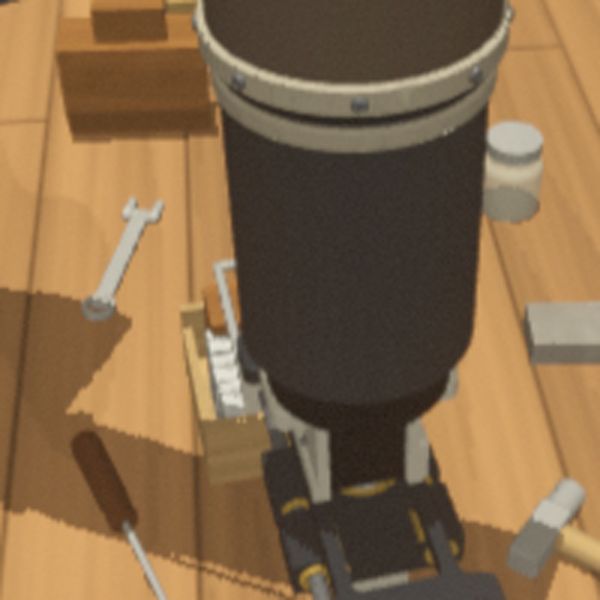

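View pics/t16.png

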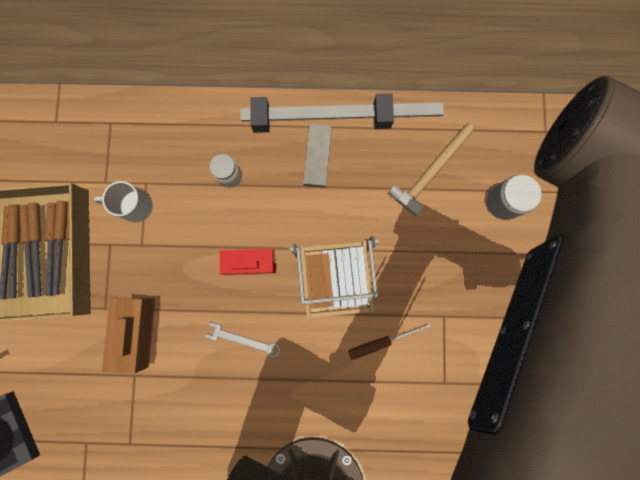

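The bar is at tray x≈-43 mm with its top at 106 mm, so the bail is closed. The plate is at its home height, the case is 2 mm over its neighbours, and the bystanders haven't moved. I'm handing in.

```bash
python3 - <<'E'
from plant import r
print(r.close_job())
E
```

```text
the job is handed in; nothing more can be done
None
```

The tray is packed in the order asked and handed in at about 26.5 s. However, one press went over the 120 N wrist-force limit, which by the rules may fail the job.

**What I did:** I tilted the loose case about 37° and dipped its edge in the gap. I shoved the stop back to about 28 mm, stood the case up, lowered it in, let go and pressed it down. I then set the small brown block behind the stop, pulled the bail over and pressed it down with about 19 N.

**Last checks** (top camera's depth, which reads about 1 mm high):
- **Case:** its top is about 2 mm above its neighbours' tops, so it is home.
- **Block:** the plate top is at 96 mm against 95 mm nominal, with its foot felt on the floor at 7.9 mm against 8 mm. Its lip lies over the case.
- **Bail:** the bar is at tray x ≈ -43 mm with its top at 106 mm along its whole length, so it is fully closed.
- **Everything else:** both standing cases are upright, the bystanders look unmoved in the top view, and the arm is clear.

**What went wrong:** while pressing the case home, the steps after first contact were too large. The force reading spiked to about 132 N vertically, about 140 N in total. I backed off at once and made the later presses in small steps, up to about 29 N.

**Smaller points:** a gap of about 4 mm remains between the second standing case and the loose case. The arm partly blocked the final side view, so the last checks rest on the top camera.

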